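Load the counterweights on the camera crane's tail

TASK

Load the counterweight bar of the camera crane tail: thread the three round steel weights onto the bar with the largest innermost, then the medium, then the smallest, and push the blind end cap over the bar's end until the whole stack sits tight against the stop flange. The bar sits a little askew on its pin, so feel for its end; push gently, without ramming or striking the crane tail, and leave the other things on the table where they are.

Things in the scene. Friction and masses are not known exactly. Their poses are not given: they have to be found in the camera images.
- tail: the crane tail, a fixed stand, origin at table level under bar_root, axes as there. A plate 80 mm wide with a control box on it overhangs the bar from 80 mm behind the flange face to 64 mm out along the bar: underside 78 mm, top 94 mm, box top 129 mm above the bar's axis. The bar turns on its pin only under some 18 N sideways at its tip. A hand straight from above cannot reach the bar; it must lean back over the free end, some 35 to 45 degrees.
- bar_root (a point): point at the face of the stop flange (42 mm across) where the bar begins, 150 mm above the table. y points inward along the tail (within 0.3 rad of world +y), z up. The bar (level, 16 mm thick, 84 mm long, 1 mm chamfer) runs from here towards -y, but askew: on a stiff upright pin here it rests up to 0.10 rad to either side, so its tip lies up to 8 mm off sideways. This is not measured: look or feel.
- large_c (a point): the largest steel counterweight: plain disc 66 mm across, 24 mm thick, 20 mm bore right through, 550 g (+-25 %). Point: its centre, on the bore's axis; y axis along the bore, within 0.2 rad of world +y. At the start it stands on edge, bore level, centre 41 mm above the table, in one of four identical rubber V rests (42 mm wide, 34 mm along the bore, 12 mm high); which part is in which differs.
- medium_c (a point): the middle-sized steel counterweight: plain disc 56 mm across, 22 mm thick, 20 mm bore right through, 360 g (+-25 %). Point: its centre, on the bore's axis; y axis along the bore, within 0.2 rad of world +y. At the start it stands on edge, bore level, centre 35 mm above the table, in one of four identical rubber V rests (42 mm wide, 34 mm along the bore, 12 mm high); which part is in which differs.
- small_c (a point): the smallest steel counterweight: plain disc 46 mm across, 20 mm thick, 20 mm bore right through, 220 g (+-25 %). Point: its centre, on the bore's axis; y axis along the bore, within 0.2 rad of world +y. At the start it stands on edge, bore level, centre 30 mm above the table, in one of four identical rubber V rests (42 mm wide, 34 mm along the bore, 12 mm high); which part is in which differs.
- cap_c (a point): the end cap: steel cup 40 mm across, 30 mm long, blind 20 mm hole, 20 mm deep, in its +y face, and a small nose (22 mm across, 6 mm long) on its closed -y face; 120 g. Point: on its axis, midway along the 30 mm; y points out of the hole's mouth, within 0.2 rad of world +y. It lies in one of the V rests, centre 26 mm up. Parts fit the bar 2 mm loose all round; home, 18 mm of bar is in the cap.
- lens_cap: a black plastic lens cap, 52 mm across, 7 mm thick, flat among the rests; a bystander, to be left alone. Origin at its underside's centre.
- battery: a grey battery brick 50 x 75 x 26 mm; a bystander, to be left alone. Origin at its underside's centre.
- drive: an aluminium portable drive 80 x 120 x 20 mm; a bystander, to be left alone. Origin at its underside's centre.
- driver: a screwdriver lying on the table; a bystander, to be left alone. Origin at its underside's centre.
- case: a red plastic case 120 x 170 x 50 mm; a bystander, to be left alone. Origin at its underside's centre.
- mug: a white mug 80 mm across, 90 mm tall; a bystander, to be left alone. Origin at its underside's centre.
Things that resemble listed ones, but are neither listed nor needed, are in the scene too. What is shaped like the part that bears cap_c but yellow is not meant. Leave any blue look-alike of the part that bears large_c alone.

How it is judged:
On the way, in this order (a step that is already met when the one before it is completed fails the run):
1. the largest weight is on the bar, its centre at least 12 mm in from the bar's end (y of large_c in the frame of bar_root above -0.072 m and x of large_c in the frame of bar_root between -0.014 and 0.014 m and z of large_c in the frame of bar_root between -0.008 and 0.008 m and angle between the y axis of large_c and the y axis of bar_root, either way round below 0.3 rad), for 0.2 s.
2. the medium weight is on the bar, its centre at least 12 mm in from the bar's end (y of medium_c in the frame of bar_root above -0.072 m and x of medium_c in the frame of bar_root between -0.014 and 0.014 m and z of medium_c in the frame of bar_root between -0.008 and 0.008 m and angle between the y axis of medium_c and the y axis of bar_root, either way round below 0.3 rad), for 0.2 s.
3. the smallest weight is on the bar, its centre at least 12 mm in from the bar's end (y of small_c in the frame of bar_root above -0.072 m and x of small_c in the frame of bar_root between -0.014 and 0.014 m and z of small_c in the frame of bar_root between -0.008 and 0.008 m and angle between the y axis of small_c and the y axis of bar_root, either way round below 0.3 rad), for 0.2 s.
4. the cap is over the bar's end, at least 10 mm of bar inside it (y of cap_c in the frame of bar_root above -0.089 m and x of cap_c in the frame of bar_root between -0.014 and 0.014 m and z of cap_c in the frame of bar_root between -0.008 and 0.008 m and angle between the y axis of cap_c and the y axis of bar_root, either way round below 0.3 rad), for 0.2 s.
At the end, for the whole second after the job is handed in: On the bar from the flange out: largest, medium, smallest weight, cap; centres no more than 17, 40, 61 and 86 mm out from the flange face (5 mm beyond fully home), axes within 0.3 rad of the tail's, centres within 14 mm sideways and 8 mm in height of bar_root, all at rest (y of large_c in the frame of bar_root above -0.017 m and x of large_c in the frame of bar_root between -0.014 and 0.014 m and z of large_c in the frame of bar_root between -0.008 and 0.008 m and angle between the y axis of each of large_c, medium_c, small_c, cap_c and the y axis of bar_root, either way round below 0.3 rad and linear speed of each of large, medium, small, cap below 0.02 m/s and y of medium_c in the frame of bar_root above -0.04 m and x of medium_c in the frame of bar_root between -0.014 and 0.014 m and z of medium_c in the frame of bar_root between -0.008 and 0.008 m and y of small_c in the frame of bar_root above -0.061 m and x of small_c in the frame of bar_root between -0.014 and 0.014 m and z of small_c in the frame of bar_root between -0.008 and 0.008 m and y of cap_c in the frame of bar_root above -0.086 m and x of cap_c in the frame of bar_root between -0.014 and 0.014 m and z of cap_c in the frame of bar_root between -0.008 and 0.008 m); the robot touches nothing.
It fails at once if the crane tail is rammed or struck (over 120 N in all its contacts) (contact force between tail and anything else above 120 N).
It fails at once if one of the other things on the table is moved more than 30 mm (distance of any of lens_cap, battery, drive, driver, case, mug from where it was at the start of the episode above 0.03 m).
It also fails if it takes over 72 s, if anything falls off the work surface, if the arm or the gripper's body presses on something with over 40 N, if the wrist force passes 120 N, or if a joint passes its speed limit or range.

ROBOT

A 6-joint arm with a two-finger parallel gripper is mounted at the origin on the work surface. World frame = base frame: x ahead of the robot, y to its left, z up, the work surface at z = 0. Lengths are in m, angles in rad, forces in N, time in s.
With the tool pointing down it reaches from about 0.35 to 0.975 m from the base axis. Payload 4.9 kg.
Tool frame: the origin (TCP) lies midway between the tips of the shut fingers; the grasp point (between the pads) lies 19 mm behind it; z points along the fingers, y is the direction in which the jaws open and shut (so a half turn about z gives the same grasp; the last joint's range is limited). The gripper opens to 85 mm and grips with 20 to 120 N. Pads are 22 mm wide; open, the fingers measure 114 mm over their backs; the gripper's body (76 mm by 85 mm) begins 54 mm behind the grasp point. The pads swing forward as they close: fully open they stand 13 mm farther back than shut.
Start: joints at [-1.429, 0.053, 1.613, -0, 1.476, -0.119], TCP at [0.161, -0.604, 0.2] pointing down, gripper open.
Joint ranges: [-3.01, 3.01], [-1.01, 2.22], [0.06, 2.58], [-1.02, 4.17], [0.09, 2.62], [-3.14, 3.14]. Speed limits (rad/s): [2.57, 2.57, 3.14, 3.14, 3.14, 3.14].

INTERFACE

Orientations are given as a rotation vector (axis times angle).
In Python, from station import ctrl gives the robot as it stands.
- The arm moves only by the tool drive_tool, never from a script. Its argument "moves" is one flat list of numbers, 7 for each row, row after row: the turn, a rotation vector about the world's x, y, z in degrees, then the shift along the world's x, y, z in m, then the closure, from 0 (fully open) to 1 (shut). A call has exactly 5 rows; each row shifts and turns the commanded pose from where the row before left it; what a row does not reach is not made up. A row lasts 1/8 s, in which the tool goes at most 62.5 mm and 10.7 degrees, less where a joint would pass 70% of its speed; a pose out of reach is approached as far as the arm can. A call is refused whole if a number of a shift passes 0.0625 or a number of a turn 10.7, either way. A call with a gripper value outside its range is refused whole. The fingers move at their own pace and stop on an object; "newtons" is the grip in N (left out, the last holds). Time passes only in rows, so rows that do not move let the fingers close, or fill a call up. It gives the time, the measured TCP pose, the force and the opening at its end, in the units of the state.
- ctrl.get_obs(): the state, without advancing time (a new reading comes with each control period).
- ctrl.get_image(name): name is "scene" or "top" or "wrist"; returns the picture (420x560x3 uint8, red, green, blue); there is no depth.
- ctrl.get_calibration(name): a dict with "fx", "fy", "cx", "cy" (pixels), "rvec" (rotation vector, rad) and "tvec" (3), from world to camera coordinates, as OpenCV has them; the wrist camera has in their place "T_tool_cam" (4x4, takes a point from camera to tool coordinates, whose origin is the TCP and whose axes are the flange's). Camera axes: x right, y down, z forward; pixel columns grow to the right and rows downward; lengths in m; the calibration is good to about 2 mm. The wrist camera is an equidistant fisheye: a pixel r from the principal point sees the ray r / f radians off the axis. A picture is of the moment at which its call begins: read the wrist's pose just before it. get_calibration takes no time and is no camera call.
- ctrl.finish_job(): hands the job in, once; it reports no verdict.
The state is a dict: "t": time; "q": joint angles; "dq": joint speeds; "effort": joint torques, N m; "tool_pos": TCP position; "tool_rot": TCP orientation; "contact_force": force on the tool from outside, world axes, zero at the start; "wrist_torque": the same for the moment, N m; "opening": finger opening in m.
Only numpy, scipy, OpenCV 4.12 (cv2) and the standard library are available. Lean on these libraries where they do the work, as an engineer would, in place of code of your own. Each camera call takes 0.05 s, during which the arm holds its last target.

## Working session

There is one attempt and no reset: what is moved stays moved. The work goes in short steps, Python scripts to look and compute and a tool call to move; the robot and the scene stay as the last step left them, time stands still between calls to the robot, and variables do not carry over. Pictures are saved under pics/ and viewed, and the job is handed in when it is done.

Besides the shell and the picture viewer there is one more tool, called after "Request:" in YAML: its name, and indented under it one key for each argument. drive_tool: Moves the arm, as the interface text tells. Its arguments: {"type":"object","properties":{"moves":{"type":"array","items":{"type":"number"}},"newtons":{"type":"number"}},"required":["moves"]}

```bash
ls; mkdir -p pics
python3 - <<'E'
from station import ctrl
import cv2,json
print(ctrl.get_obs())
for n in ["scene","top","wrist"]:
    print(n,ctrl.get_calibration(n))
    im=ctrl.get_image(n); cv2.imwrite(f"pics/{n}0.png",im[:,:,::-1])
E
```

```text
pics
{'t': 0.0, 'q': array([-1.42899550e+00,  5.33450623e-02,  1.61428196e+00, -1.76588709e-06,
        1.47597576e+00, -1.19031273e-01]), 'dq': array([ 0.00156013, -0.000355  ,  0.00010532, -0.00019052,  0.00061189,
        0.00167592]), 'effort': array([-1.56452861e-03, -3.93686736e+01, -3.70175028e+01, -2.31378044e-04,
        6.97138516e-03,  3.71541038e-07]), 'tool_pos': array([ 0.16106307, -0.60319393,  0.19907757]), 'tool_rot': array([-3.11292091e+00, -4.08292533e-01,  3.86828370e-05]), 'contact_force': array([-1.25073482,  0.67871677,  0.23918792]), 'wrist_torque': array([-0.03310128, -0.00103476, -0.05208154]), 'opening': 0.08553048079409051}
scene {'fx': 477.84941707528975, 'fy': 477.84941707528975, 'cx': 275.9281621639838, 'cy': 210.59601962105666, 'rvec': array([ 2.21243902,  0.70868613, -0.30684061]), 'tvec': array([-0.40430392, -0.12687496,  1.61301084])}
top {'fx': 455.34139935753626, 'fy': 455.34139935753626, 'cx': 275.1816843681346, 'cy': 207.1735716970132, 'rvec': array([ 2.15857214, -2.15750693,  0.13930121]), 'tvec': array([-0.02782038,  0.50833658,  1.30362409])}
wrist {'fx': 325.19226210127806, 'fy': 325.19226210127806, 'cx': 283.3737532583864, 'cy': 209.84087369792067, 'T_tool_cam': array([[-6.67693684e-04, -9.50150150e-01, -3.11791991e-01,
         8.01802055e-02],
       [ 9.99999772e-01, -6.65805040e-04, -1.12506974e-04,
         1.03047042e-04],
       [-1.00694161e-04, -3.11791996e-01,  9.50150378e-01,
        -1.73708579e-01],
       [ 0.00000000e+00,  0.00000000e+00,  0.00000000e+00,
         1.00000000e+00]])}
```

View pics/scene0.png

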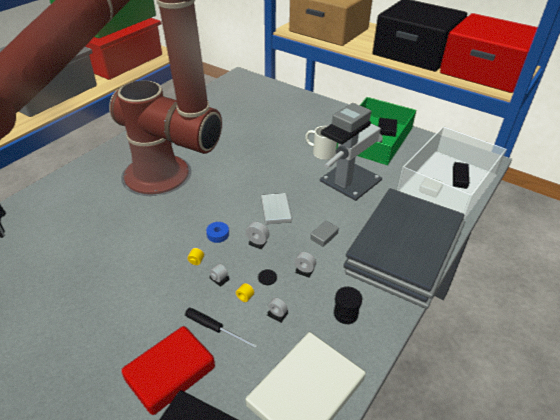

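View pics/top0.png

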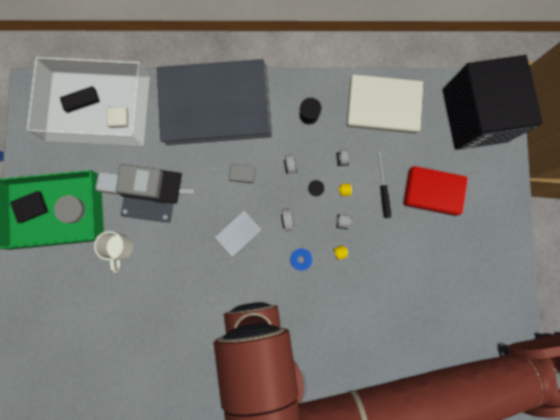

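View pics/wrist0.png

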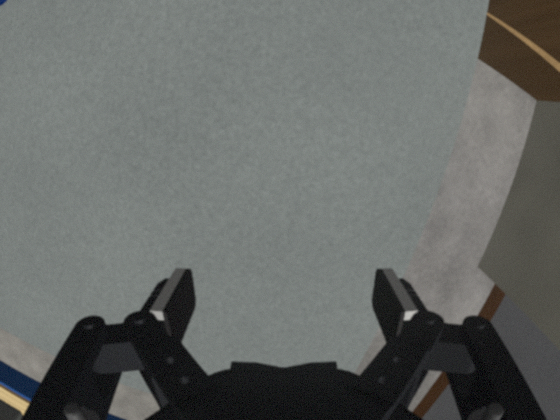

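```bash
cat > h.py <<'E'
import numpy as np,cv2
from station import ctrl
def ray(name,px):
    c=ctrl.get_calibration(name); K=np.array([[c['fx'],0,c['cx']],[0,c['fy'],c['cy']],[0,0,1]])
    R,_=cv2.Rodrigues(c['rvec']); o=-R.T@c['tvec']
    d=R.T@np.linalg.solve(K,[px[0],px[1],1.]); return o,d/np.linalg.norm(d)
def onz(name,px,z):
    o,d=ray(name,px); return o+d*(z-o[2])/d[2]
def proj(name,P):
    c=ctrl.get_calibration(name); K=np.array([[c['fx'],0,c['cx']],[0,c['fy'],c['cy']],[0,0,1]])
    return cv2.projectPoints(np.atleast_2d(np.array(P,float)),c['rvec'],c['tvec'],K,None)[0][:,0]
def tri(rays):
    A=np.zeros((3,3));b=np.zeros(3)
    for o,d in rays:
        M=np.eye(3)-np.outer(d,d);A+=M;b+=M@o
    p=np.linalg.solve(A,b)
    return p,[np.linalg.norm(np.cross(p-o,d)) for o,d in rays]
def wproj(P,ob=None):
    "wrist fisheye projection"
    ob=ob or ctrl.get_obs(); c=ctrl.get_calibration('wrist');T=c['T_tool_cam']
    R,_=cv2.Rodrigues(np.array(ob['tool_rot']))
    p=(np.atleast_2d(P)-ob['tool_pos'])@R
    p=(p-T[:3,3])@T[:3,:3]
    r=np.hypot(p[:,0],p[:,1]);th=np.arctan2(r,p[:,2])
    return np.c_[c['cx']+c['fx']*th*p[:,0]/r,c['cy']+c['fy']*th*p[:,1]/r]
def wray(px,ob=None):
    ob=ob or ctrl.get_obs(); c=ctrl.get_calibration('wrist');T=c['T_tool_cam']
    R,_=cv2.Rodrigues(np.array(ob['tool_rot']))
    u=np.array([px[0]-c['cx'],px[1]-c['cy']])/c['fx'];th=np.hypot(*u)
    d=np.r_[np.sin(th)*u/th,np.cos(th)]
    return ob['tool_pos']+R@T[:3,3],R@T[:3,:3]@d
def wonz(px,z,ob=None):
    o,d=wray(px,ob);return o+d*(z-o[2])/d[2]
def crop(src,x,y,w,h,s,out):
    im=cv2.imread(src)[y:y+h,x:x+w]
    im=cv2.resize(im,None,fx=s,fy=s,interpolation=cv2.INTER_CUBIC)
    cv2.imwrite(out,im)
E
python3 - <<'E'
from h import *
crop('pics/top0.png',215,130,160,150,5,'pics/topc.png')
crop('pics/top0.png',90,150,120,80,6,'pics/topt.png')
crop('pics/scene0.png',170,185,160,150,5,'pics/scenec.png')
crop('pics/scene0.png',300,95,100,110,5,'pics/scenet.png')
E
```

```text
(no output)
```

View pics/topc.png

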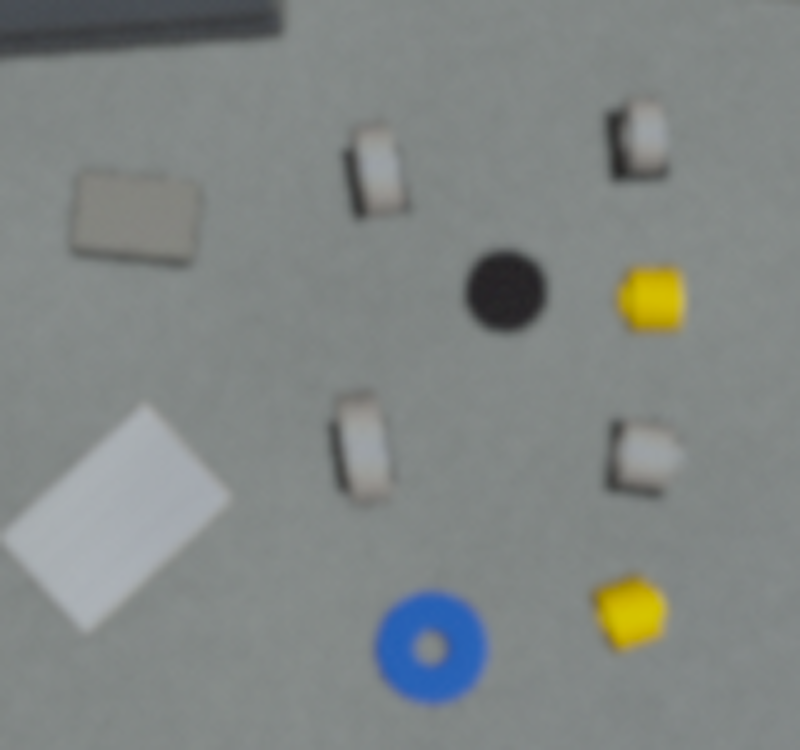

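View pics/topt.png

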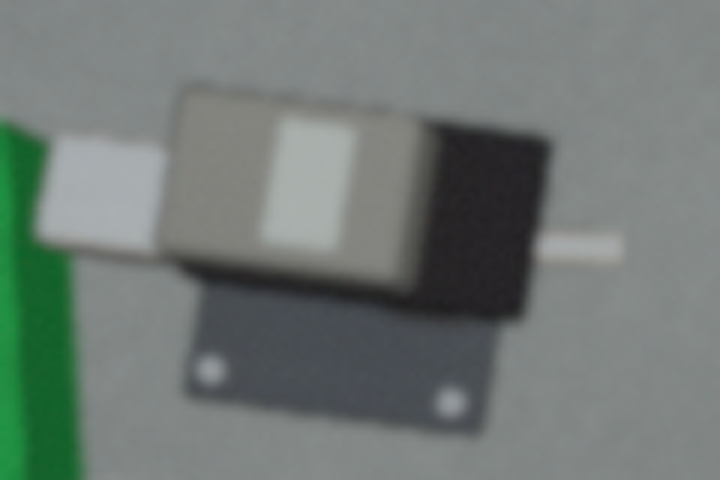

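View pics/scenec.png

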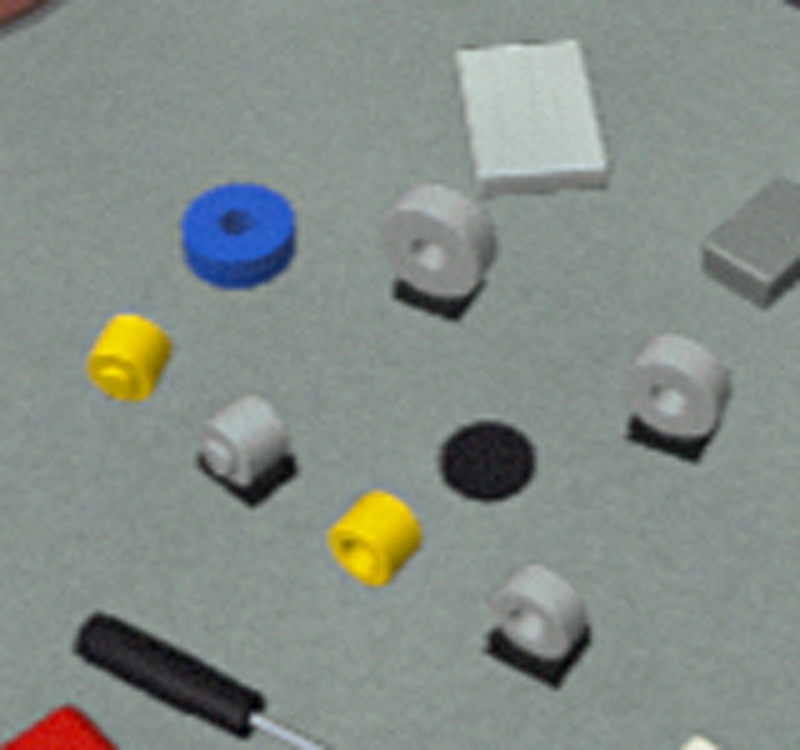

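View pics/scenet.png

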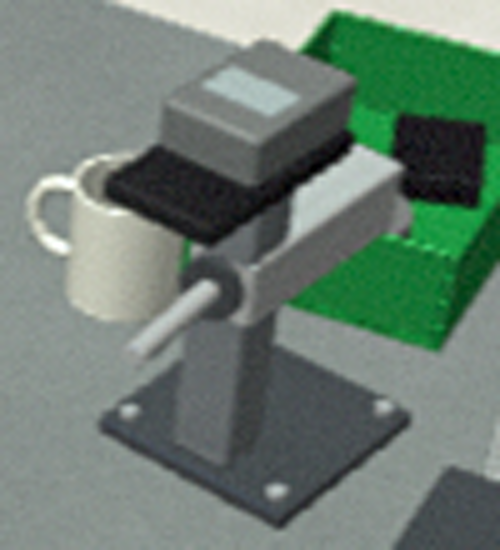

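Run:
```python
from h import *
T=lambda x,y:(x/5+215,y/5+130)
S=lambda x,y:(x/5+170,y/5+185)
print('camtop',ray('top',(275,207)))
# top-edge line ends (both ends of disc rim in top view), centre estimate at height h+R*~0.8
for n,t,s,hc,R in [('L',(363,448),(437,243),.041,.033),('M',(378,172),(680,388),.035,.028),('S',(645,137),(540,612),.03,.023),('C',(645,457),(248,443),.026,.02)]:
    p,e=tri([ray('top',T(*t)),ray('scene',S(*s))])
    print(n,onz('top',T(*t),hc),onz('top',T(*t),hc+R),onz('scene',S(*s),hc),p,e)
TT=lambda x,y:(x/6+90,y/6+150)
for n,q,z in [('tip',(622,248),.15),('near',(537,246),.15),('c1',(550,133),.244),('c2',(523,320),.244),('c3',(437,120),.244),('b1',(485,433),.01),('b2',(185,397),.01),('box1',(192,88),.279),('box2',(432,112),.279),('box3',(158,250),.279),('box4',(405,285),.279)]:
    print(n,onz('top',TT(*q),z))
print('tip scene',onz('scene',(300+137/5,95+352/5),.15), onz('scene',(300+212/5,95+290/5),.15))
```

```text
camtop (array([ 0.34097849, -0.02322989,  1.35713295]), array([ 0.1256895 , -0.00284977, -0.99206554]))
L [ 0.47087275 -0.06360929  0.041     ] [ 0.46761586 -0.06259684  0.074     ] [ 0.47759794 -0.06488756  0.041     ] [ 0.47296268 -0.0623812   0.03599045] [np.float64(0.0021075826697804496), np.float64(0.002107582669780598)]
M [ 0.63571566 -0.07319525  0.035     ] [ 0.62947375 -0.07213709  0.063     ] [ 0.64462093 -0.07207678  0.035     ] [ 0.63981542 -0.07105056  0.03012937] [np.float64(0.003766004598368366), np.float64(0.003766004598368343)]
S [ 0.65827442 -0.23264159  0.03      ] [ 0.65277549 -0.22901236  0.053     ] [ 0.66574212 -0.23125782  0.03      ] [ 0.66174407 -0.2311698   0.02612783] [np.float64(0.0032767485390075898), np.float64(0.0032767485390076795)]
C [ 0.46714512 -0.22968787  0.026     ] [ 0.46524949 -0.22658588  0.046     ] [ 0.47742194 -0.22962066  0.026     ] [ 0.47053651 -0.22810911  0.01945088] [np.float64(0.0037933092152508553), np.float64(0.0037933092152508813)]
tip [0.53612092 0.19147891 0.15      ]
near [0.5369949  0.22947585 0.15      ]
c1 [0.56914806 0.20567504 0.244     ]
c2 [0.49094685 0.21472625 0.244     ]
c3 [0.57458876 0.2526363  0.244     ]
b1 [0.46606963 0.28199298 0.01      ]
b2 [0.48387605 0.43096235 0.01      ]
box1 [0.58024942 0.34279196 0.279     ]
box2 [0.57051438 0.24607128 0.279     ]
box3 [0.51430724 0.35354805 0.279     ]
box4 [0.50026962 0.25461557 0.279     ]
tip scene [0.54123734 0.19483614 0.15      ] [0.5458738  0.27563447 0.15      ]
```

Request:
drive_tool:
  moves: [0, 0, 7.5, 0.036, 0.048, 0.008, 0, 0, 0, 7.5, 0.036, 0.048, 0.008, 0, 0, 0, 7.5, 0.036, 0.048, 0.008, 0, 0, 0, 7.5, 0.036, 0.048, 0.008, 0, 0, 0, 7.5, 0.036, 0.048, 0.008, 0]
  newtons: 60

```text
t: 0.78
tool_pos: [0.3419, -0.362, 0.2403]
tool_rot: [2.816, 1.394, 0.0]
contact_force: [1.0, -0.6, -0.6]
opening: 0.0852
```

Request:
drive_tool:
  moves: [0, 0, 7.5, 0.038, 0.048, 0.008, 0, 0, 0, 7.5, 0.038, 0.048, 0.008, 0, 0, 0, 7.5, 0.038, 0.048, 0.008, 0, 0, 0, 7.5, 0.038, 0.048, 0.008, 0, 0, 0, 7.5, 0.038, 0.048, 0.008, 0]

```text
t: 1.4
tool_pos: [0.532, -0.122, 0.2804]
tool_rot: [2.217, 2.225, -0.0]
contact_force: [0.9, -0.4, 0.2]
opening: 0.0854
```

Run:
```python
from h import *
ob=ctrl.get_obs();print(ob)
im=ctrl.get_image('wrist');cv2.imwrite('pics/w1.png',im[:,:,::-1])
im=ctrl.get_image('wrist');print(ctrl.get_obs()['tool_pos'],ctrl.get_obs()['tool_rot']);cv2.imwrite('pics/w2.png',im[:,:,::-1])
```

```text
{'t': 1.4, 'q': array([-3.61642122e-01, -1.71999339e-01,  1.69627690e+00, -1.97604062e-04,
        1.61719414e+00, -3.65115188e-01]), 'dq': array([ 0.89239415,  0.44990296, -0.49339911, -0.00352289,  0.0415644 ,
       -0.14855299]), 'effort': array([ -3.3149258 , -33.45427036, -35.92292905,   0.11397465,
         0.13782105,   0.13260552]), 'tool_pos': array([ 0.53200243, -0.12197938,  0.28037337]), 'tool_rot': array([ 2.21745576e+00,  2.22515012e+00, -2.05026203e-04]), 'contact_force': array([ 0.88902059, -0.44537648,  0.21483622]), 'wrist_torque': array([ 0.01810252, -0.08334411,  0.018181  ]), 'opening': 0.0853623641828092}
[ 0.5336171  -0.11942221  0.2808759 ] [2.21292496 2.22966866 0.00320981]
```

View pics/w2.png

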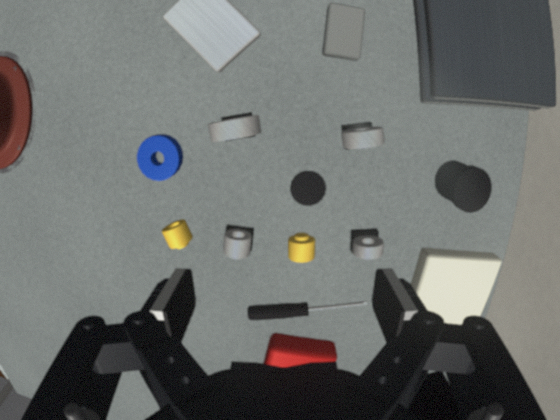

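Run:
```python
from h import *
crop('pics/w2.png',200,100,200,165,4,'pics/w2c.png')
```

```text
(no output)
```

View pics/w2c.png

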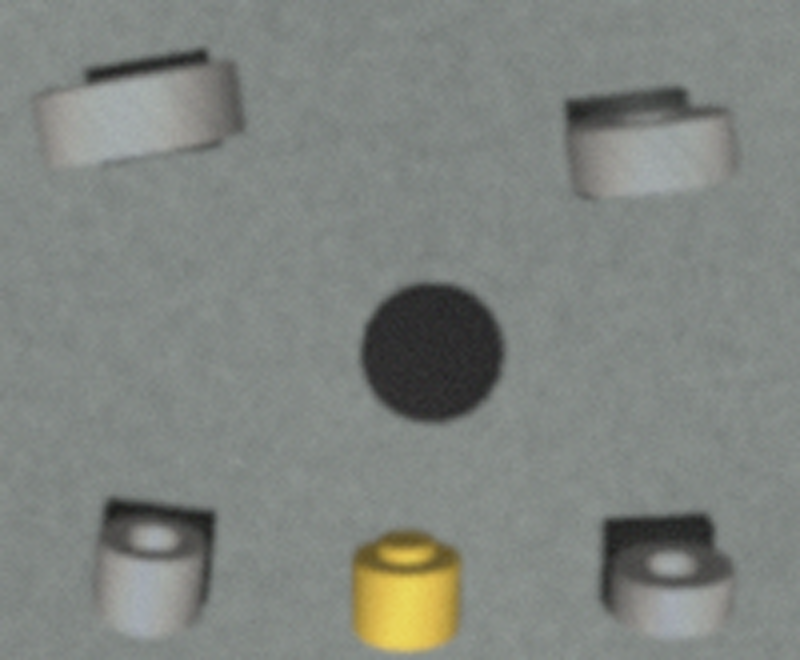

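```bash
cat >> h.py <<'E'
DIM=dict(L=(.033,.012,.041),M=(.028,.011,.035),S=(.023,.010,.030),C=(.020,.015,.026))
def circ(c,yaw,R,off,n=60):
    a=np.linspace(0,2*np.pi,n);ay=np.array([-np.sin(yaw),np.cos(yaw),0]);ax=np.array([np.cos(yaw),np.sin(yaw),0])
    return np.array(c)+ay*off+R*(np.cos(a)[:,None]*ax+np.sin(a)[:,None]*np.array([0,0,1]))
def overlay(im,ob,parts,s,x,y,w,h,out,f=wproj):
    im=cv2.resize(im[y:y+h,x:x+w],None,fx=s,fy=s,interpolation=cv2.INTER_CUBIC)
    for n,(px,py,yaw) in parts.items():
        R,ht,z=DIM[n]
        for r,o,col in [(R,ht,(0,0,255)),(R,-ht,(0,255,0)),(.010,ht,(255,0,0))]:
            p=f(circ((px,py,z),yaw,r,o),ob) if f is wproj else proj(f,circ((px,py,z),yaw,r,o))
            p=((p-[x,y]+.5)*s-.5).round().astype(np.int32)
            cv2.polylines(im,[p],True,col,1)
    cv2.imwrite(out,im)
E
python3 - <<'E'
from h import *
import pickle
ob=ctrl.get_obs();im=ctrl.get_image('wrist')[:,:,::-1].copy();cv2.imwrite('pics/w3.png',im)
print(ob['tool_pos'],ob['tool_rot'],ob['t'])
pickle.dump(ob,open('ob3.pkl','wb'))
for n,p in [('L',(208+26,128)),('M',(363,137)),('C',(237,243)),('S',(368,246))]: print(n,wonz(p,DIM[n][2]+.6*DIM[n][0],ob))
P=dict(L=(.470,-.062,.14),M=(.637,-.072,.07),S=(.660,-.230,0),C=(.469,-.228,-.08))
overlay(im,ob,P,4,200,100,200,165,'pics/ov1.png')
E
```

```text
[ 0.5336171  -0.11942221  0.2808759 ] [2.21292496 2.22966866 0.00320981] 1.5
L [ 0.47393372 -0.06459901  0.0608    ]
M [ 0.63392051 -0.0742278   0.0518    ]
C [ 0.46944493 -0.22535783  0.038     ]
S [ 0.65489877 -0.22709553  0.0438    ]
```

View pics/ov1.png

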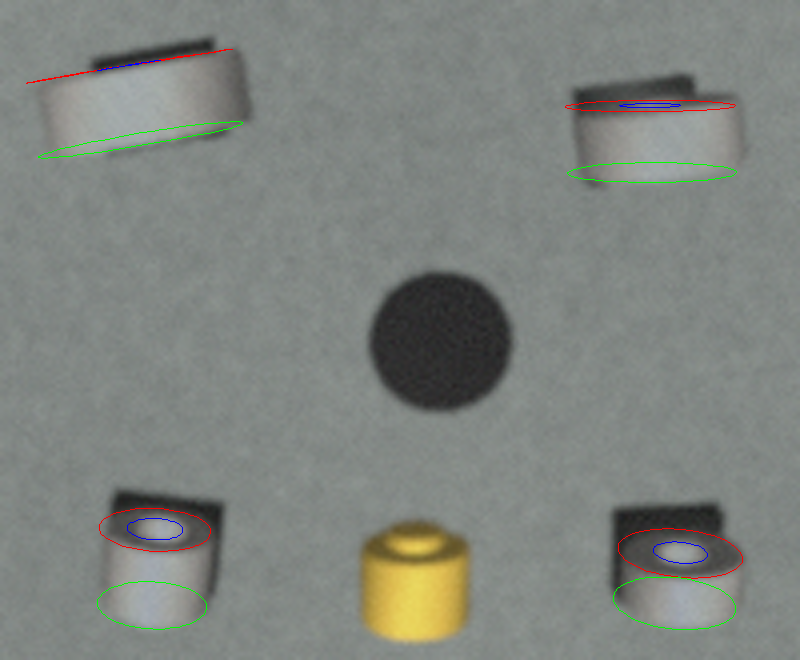

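Run:
```python
from h import *
import pickle
ob=pickle.load(open('ob3.pkl','rb'));im=cv2.imread('pics/w3.png')
P=dict(L=(.4728,-.0635,.13),M=(.639,-.0745,.05),S=(.6605,-.230,0.05),C=(.470,-.228,-.08))
overlay(im,ob,P,5,205,100,70,50,'pics/o1.png')
a=[]
for k,(x,y) in enumerate([(200,103),(335,103),(215,215),(345,215)]):
    overlay(im,ob,P,5.7,x,y,70,50,'pics/o.png');a.append(cv2.imread('pics/o.png'))
cv2.imwrite('pics/ov2.png',np.vstack([np.hstack(a[:2]),np.hstack(a[2:])]))
```

```text
(no output)
```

View pics/ov2.png

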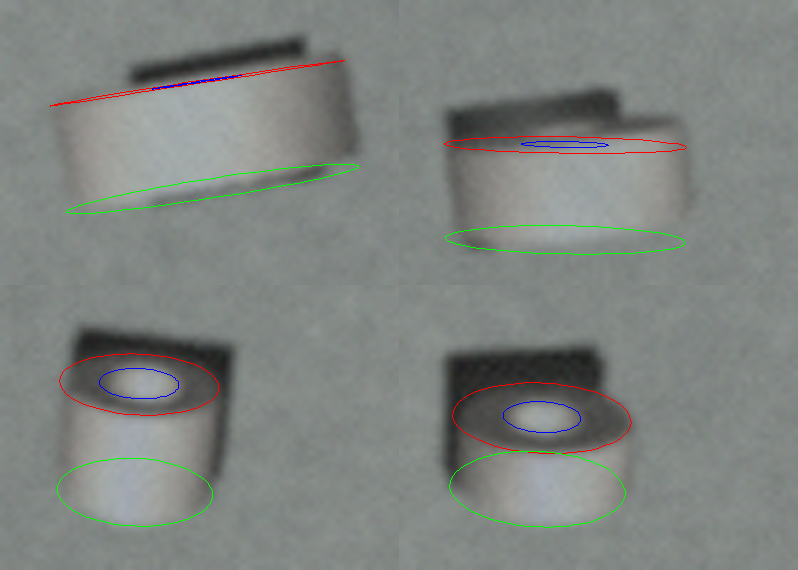

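Request:
drive_tool:
  moves: [8, 0, 0, 0.001, 0.048, -0.01, 0, 8, 0, 0, 0.001, 0.048, -0.01, 0, 8, 0, 0, 0.001, 0.048, -0.01, 0, 8, 0, 0, 0.001, 0.048, -0.01, 0, 8, 0, 0, 0.001, 0.048, -0.01, 0]

```text
t: 2.17
tool_pos: [0.5361, 0.1161, 0.2301]
tool_rot: [-1.818, -1.811, -0.665]
contact_force: [-0.4, -0.9, -0.5]
opening: 0.0854
```

Run:
```python
from h import *
import pickle
ctrl.get_image('wrist');ctrl.get_image('wrist')
ob=ctrl.get_obs();im=ctrl.get_image('wrist')[:,:,::-1].copy();cv2.imwrite('pics/w4.png',im)
print(ob['t'],ob['tool_pos'],ob['tool_rot'],ob['q'],ob['contact_force'])
R=cv2.Rodrigues(ob['tool_rot'])[0];print(R)
pickle.dump(ob,open('ob4.pkl','wb'))
```

```text
2.275 [0.5333578  0.11666149 0.22570915] [-1.81678316 -1.80807955 -0.65447247] [-0.29221839 -0.112609    1.85536743  0.66454476  1.62874974 -0.32699151] [-0.47865629 -0.03368543 -0.52237815]
[[ 0.00701768  0.99995699 -0.00606327]
 [ 0.76439656 -0.0014551   0.64474474]
 [ 0.64470819 -0.00915936 -0.7643739 ]]
```

View pics/w4.png

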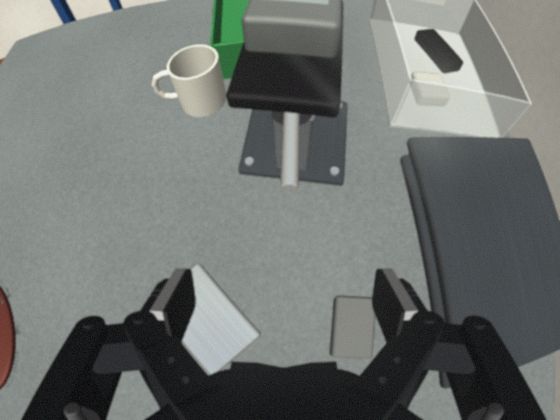

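Run:
```python
from h import *
crop('pics/w4.png',220,75,140,115,5.7,'pics/w4c.png')
```

```text
(no output)
```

View pics/w4c.png

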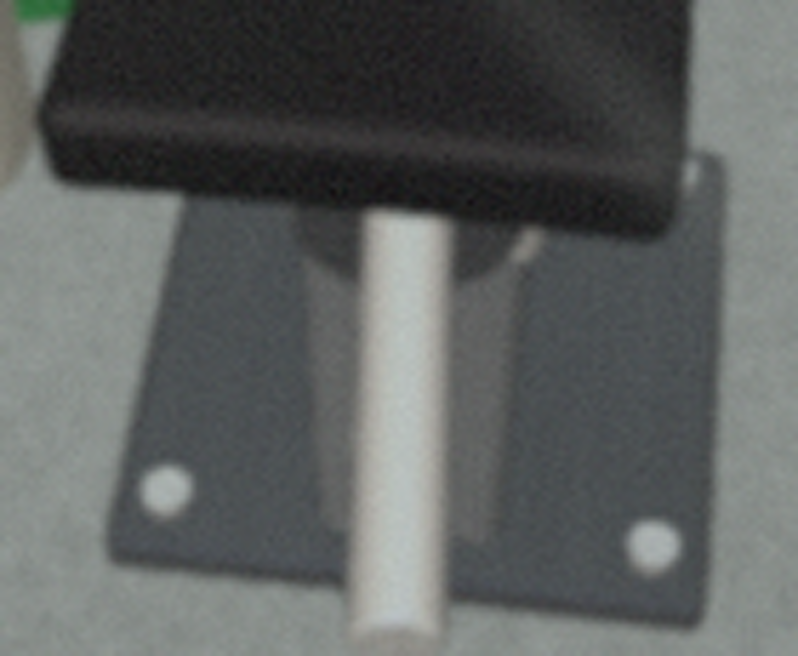

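Run:
```python
from h import *
import pickle
ob=pickle.load(open('ob4.pkl','rb'))
W=lambda x,y:(x/5.7+220-.4,y/5.7+75-.4)
a=wonz(W(396.5,640),.15,ob);b=wonz(W(408.5,225),.15,ob);print(a,b,(b-a)[0]/(b-a)[1])
for n,p,z in [('pl',(45,105),.244),('pr',(690,165),.244),('plb',(60,182),.228),('prb',(665,238),.228),('bl',(112,560),.01),('br',(697,625),.01)]:
    print(n,wonz(W(*p),z,ob))
for n,p in [('base',(0,0))]:
    pass
```

```text
[0.53818222 0.19280299 0.15      ] [0.54120022 0.27530822 0.15      ] 0.03657959731120701
pl [0.49551342 0.21983064 0.244     ]
pr [0.57227631 0.20928216 0.244     ]
plb [0.49497022 0.22087633 0.228     ]
prb [0.57143649 0.21078754 0.228     ]
bl [0.4697532  0.28391537 0.01      ]
br [0.61295006 0.26513129 0.01      ]
```

Run:
```python
from h import *
T=lambda x,y:(x/5+215,y/5+130)
for n,p,z in [('blue',(432,648),.024),('blueL',(377,648),.024),('blueTop',(432,592),.024),('yel1',(632,612),.02),('yel2',(655,299),.02),('lens',(507,291),.007),('bat',(137,217),.026),('drive top',(147,403),.02),('drv right',(232,495),.02),('mug',(115*5-1075,243*5-650),.09)]: print(n,onz('top',T(*p),z))
import pickle
ob=pickle.load(open('ob3.pkl','rb'))
print('blue w',wonz((160,155),.024,ob))
```

```text
blue [ 0.35568147 -0.10391679  0.024     ]
blueL [ 0.35567117 -0.07191087  0.024     ]
blueTop [ 0.3881532  -0.10414187  0.024     ]
yel1 [ 0.37668367 -0.22131177  0.02      ]
yel2 [ 0.56212773 -0.23833503  0.02      ]
lens [ 0.56907411 -0.1515132   0.007     ]
bat [0.61027478 0.06992511 0.026     ]
drive top [0.49959427 0.06339235 0.02      ]
drv right [0.44512131 0.01291573 0.02      ]
mug [0.40053816 0.41695727 0.09      ]
blue w [ 0.36186769 -0.10078123  0.024     ]
```

Request:
drive_tool:
  moves: [0, 0, 1.8, -0.011, -0.044, -0.025, 0, 0, 0, 1.8, -0.011, -0.044, -0.026, 0, 0, 0, 1.8, -0.011, -0.044, -0.026, 0, 0, 0, 1.8, -0.011, -0.044, -0.026, 0, 0, 0, 1.8, -0.01, -0.043, -0.026, 0]

```text
t: 2.95
tool_pos: [0.4821, -0.1065, 0.1017]
tool_rot: [-1.657, -1.937, -0.6]
contact_force: [0.3, -0.4, -0.6]
opening: 0.0857
```

Request:
drive_tool:
  moves: [0, 0, 0, 0, 0, 0, 0, 0, 0, 0, 0, 0, 0, 0, 0, 0, 0, -0.002, 0.006, -0.008, 0, 0, 0, 0, -0.002, 0.007, -0.008, 0, 0, 0, 0, 0, 0, 0, 0]

```text
t: 3.58
tool_pos: [0.4772, -0.0882, 0.0846]
tool_rot: [-1.652, -1.934, -0.6]
contact_force: [-0.5, 0.6, -0.5]
opening: 0.0857
```

```bash
cat >> h.py <<'E'
def tele():
    ob=ctrl.get_obs();R=cv2.Rodrigues(ob['tool_rot'])[0]
    print('t',ob['t'],'pos',ob['tool_pos'].round(4),'z',R[:,2].round(3),'x',R[:,0].round(3),'F',ob['contact_force'].round(1),'op',round(ob['opening'],4)); return ob,R
def shot(name):
    ob=ctrl.get_obs();im=ctrl.get_image('wrist')[:,:,::-1].copy();cv2.imwrite(f'pics/{name}.png',im);return ob,im
E
python3 - <<'E'
from h import *
tele();ob,im=shot('w5')
P=dict(L=(.473,-.063,.15),M=(.639,-.0735,.12),S=(.6605,-.230,0.05),C=(.470,-.228,-.07))
overlay(im,ob,P,1.4,0,0,560,420,'pics/ov5.png')
E
```

```text
t 3.575 pos [ 0.4772 -0.0882  0.0846] z [-0.103  0.635 -0.765] x [-0.119  0.756  0.644] F [-0.5  0.6 -0.5] op 0.0857
```

View pics/ov5.png

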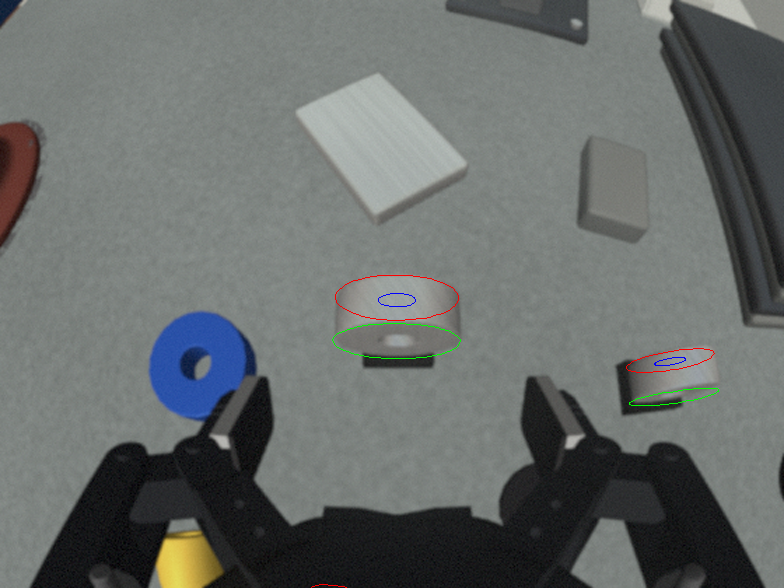

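Request:
drive_tool:
  moves: [0, 0, 0, -0.002, 0.014, -0.021, 0, 0, 0, 0, -0.002, 0.014, -0.022, 0, 0, 0, 0, -0.002, 0.015, -0.022, 0, 0, 0, 0, 0, 0, 0, 0, 0, 0, 0, 0, 0, 0, 0.2]
  newtons: 80

```text
t: 4.25
tool_pos: [0.4729, -0.0475, 0.0212]
tool_rot: [-1.654, -1.936, -0.602]
contact_force: [-0.3, -0.1, -0.0]
opening: 0.0696
```

Run:
```python
from h import *
tele();ob,im=shot('w6')
P=dict(L=(.474,-.063,.15))
overlay(im,ob,P,1.4,0,0,560,420,'pics/ov6.png')
```

```text
t 4.25 pos [ 0.4729 -0.0475  0.0212] z [-0.1    0.634 -0.767] x [-0.12   0.757  0.642] F [-0.3 -0.1 -0. ] op 0.0696
```

View pics/ov6.png

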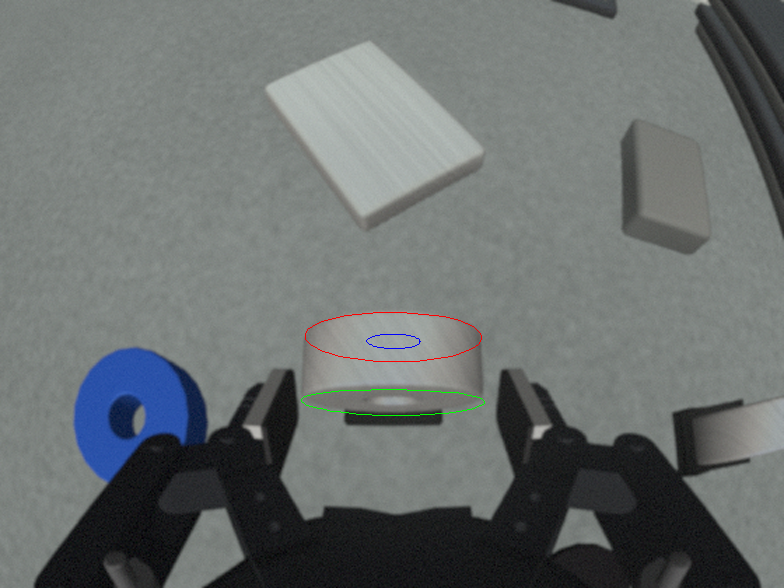

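Run:
```python
from h import *
ob,R=tele()
for zz in (0,-.010,-.019,-.028,-.038):
  print(zz,[ (wproj(ob['tool_pos']+R@np.array([xx,-.035,zz]),ob)*1.4)[0].round() for xx in(-.011,.011)])
```

```text
t 4.3 pos [ 0.4732 -0.0478  0.0215] z [-0.099  0.634 -0.767] x [-0.12   0.758  0.642] F [0.1 0.8 0.1] op 0.0679
0 [array([315., 368.]), array([312., 321.])]
-0.01 [array([312., 379.]), array([307., 331.])]
-0.019 [array([308., 390.]), array([303., 340.])]
-0.028 [array([304., 402.]), array([299., 350.])]
-0.038 [array([299., 416.]), array([293., 362.])]
```

Run:
```python
from h import *
ob,im=shot('w7');tele()
R=cv2.Rodrigues(ob['tool_rot'])[0]
crop('pics/w7.png',150,215,240,160,3.3,'pics/w7c.png')
```

```text
t 4.35 pos [ 0.4733 -0.0479  0.0215] z [-0.099  0.634 -0.767] x [-0.12   0.758  0.641] F [ 0.4  0.4 -0.3] op 0.0682
```

View pics/w7c.png

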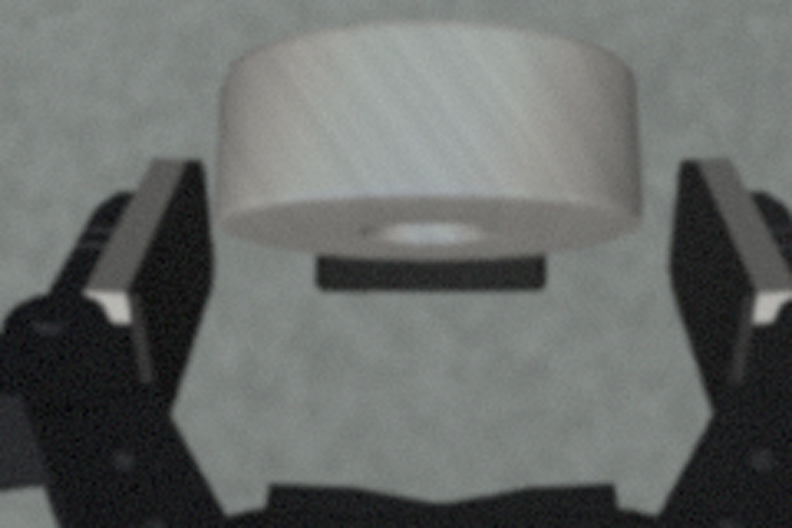

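Run:
```python
from h import *
ob,R=tele()
for zz in (0,-.013,-.026,-.039,-.052):
  print(zz,[ (wproj(ob['tool_pos']+R@np.array([xx,-.0427,zz]),ob))[0].round() for xx in(-.011,.011)])
crop('pics/w2.png',130,240,130,110,6,'pics/fing.png')
```

```text
t 4.35 pos [ 0.4733 -0.0479  0.0215] z [-0.099  0.634 -0.767] x [-0.12   0.758  0.641] F [ 0.4  0.4 -0.3] op 0.0682
0 [array([213., 263.]), array([210., 229.])]
-0.013 [array([209., 273.]), array([205., 238.])]
-0.026 [array([204., 285.]), array([199., 248.])]
-0.039 [array([198., 298.]), array([193., 259.])]
-0.052 [array([192., 313.]), array([186., 273.])]
```

View pics/fing.png

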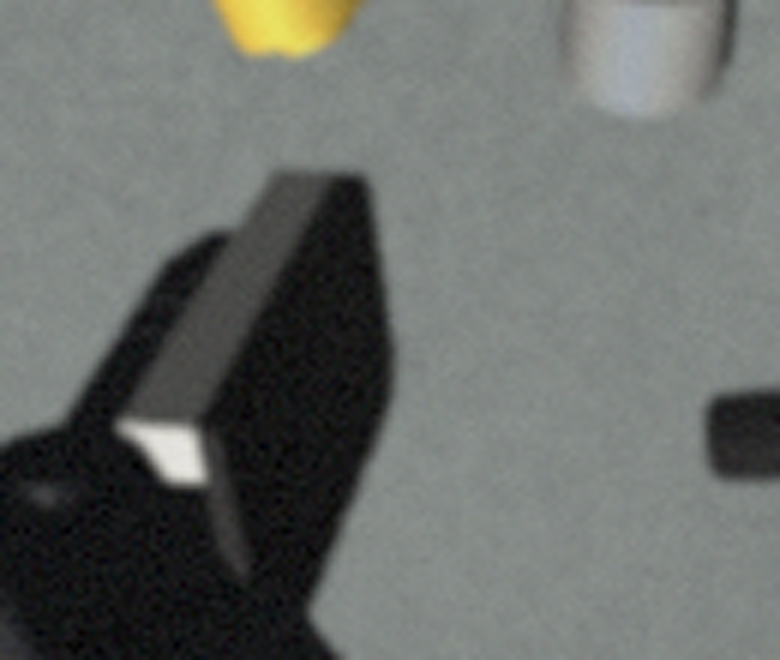

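Run:
```python
from h import *
ob,R=tele()
im=ctrl.get_image('scene')[:,:,::-1].copy()
s=4;x0,y0=180,150
im=cv2.resize(im[y0:y0+150,x0:x0+200],None,fx=s,fy=s,interpolation=cv2.INTER_CUBIC)
for y in(-.034,.034):
  for zz,c in ((0,(0,0,255)),(-.02,(0,255,0)),(-.04,(255,0,0))):
    p=(proj('scene',ob['tool_pos']+R@np.array([0,y,zz]))[0]-[x0,y0])*s
    cv2.circle(im,tuple(int(v) for v in p),4,c,-1)
cv2.imwrite('pics/s8.png',im)
```

```text
t 4.35 pos [ 0.4733 -0.0479  0.0215] z [-0.099  0.634 -0.767] x [-0.12   0.758  0.641] F [ 0.4  0.4 -0.3] op 0.0682
```

View pics/s8.png

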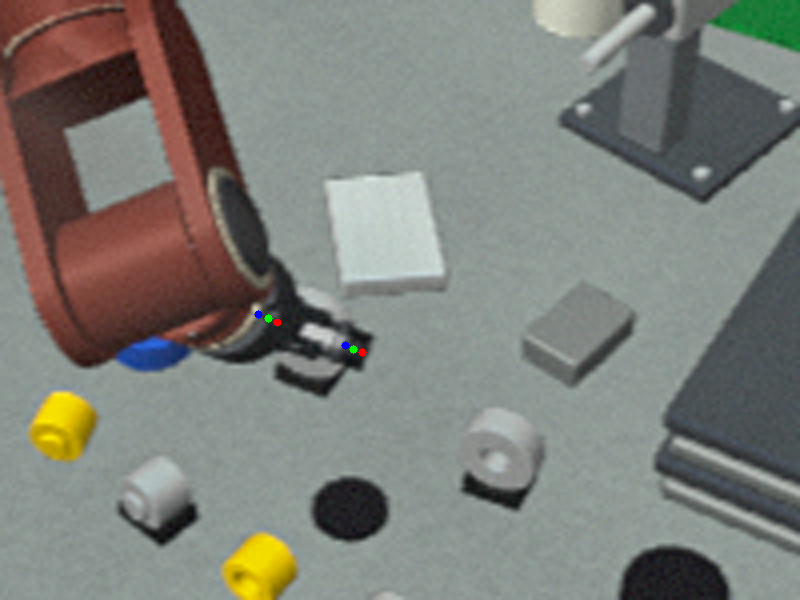

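Run:
```python
from h import *
ob,R=tele()
im0=ctrl.get_image('scene')[:,:,::-1].copy();cv2.imwrite('pics/s9.png',im0)
s=12;x0,y0=235,215
out=[]
for h in (None,'A','B','C'):
  im=cv2.resize(im0[y0:y0+40,x0:x0+50],None,fx=8,fy=7,interpolation=cv2.INTER_CUBIC)
  if h:
    xa,xb,za,zb={'A':(-.011,.011,-.038,-.076),'B':(-.03,-.008,-.005,-.043),'C':(-.011,.011,-.007,-.045)}[h]
    for y in(.0341,):
      p=proj('scene',[ob['tool_pos']+R@np.array(v) for v in [(xa,y,za),(xb,y,za),(xb,y,zb),(xa,y,zb)]])
      cv2.polylines(im,[((p-[x0,y0]+.5)*[8,7]).astype(np.int32)],True,(0,0,255),1)
  out.append(im)
cv2.imwrite('pics/s9c.png',np.vstack([np.hstack(out[:2]),np.hstack(out[2:])]))
```

```text
t 4.4 pos [ 0.4732 -0.0479  0.0214] z [-0.099  0.634 -0.767] x [-0.12   0.758  0.641] F [ 0.4  0.7 -0.1] op 0.0683
```

View pics/s9c.png

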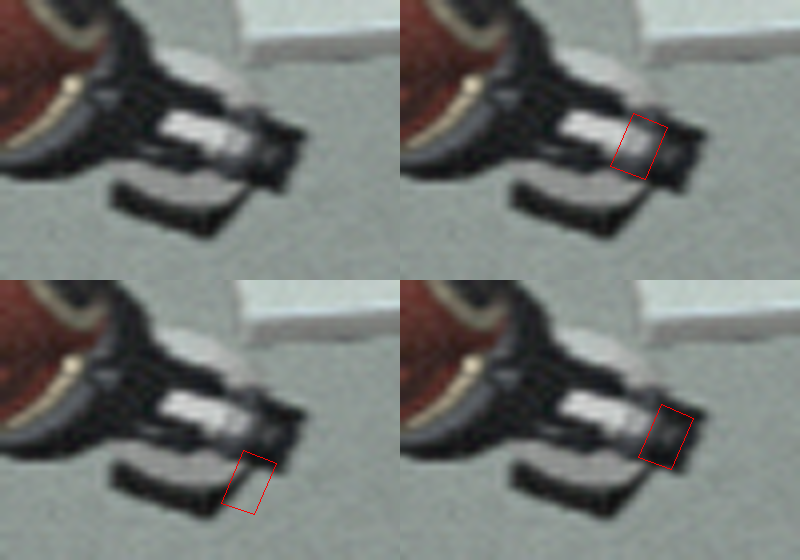

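Request:
drive_tool:
  moves: [0, 0, 0, 0, 0, 0, 0.4, 0, 0, 0, 0, 0, 0, 0.6, 0, 0, 0, 0, 0, 0, 1, 0, 0, 0, 0, 0, 0, 1, 0, 0, 0, 0, 0, 0, 1]

```text
t: 5.08
tool_pos: [0.4717, -0.0484, 0.0225]
tool_rot: [-1.652, -1.935, -0.599]
contact_force: [-6.8, -6.0, 10.6]
opening: 0.0575
```

Run:
```python
from h import *
ob,im=shot('w10');tele()
im0=ctrl.get_image('scene')[:,:,::-1].copy()
a=cv2.resize(im[180:360,100:460],(800,400),interpolation=cv2.INTER_CUBIC)
b=cv2.resize(im0[205:260,225:335],(400,200),interpolation=cv2.INTER_CUBIC)
cv2.imwrite('pics/m10.png',np.vstack([a,np.hstack([b,b*0])]))
```

```text
t 5.125 pos [ 0.4717 -0.0484  0.0226] z [-0.103  0.634 -0.766] x [-0.12   0.757  0.643] F [-7.  -5.7 10.7] op 0.0571
```

View pics/m10.png

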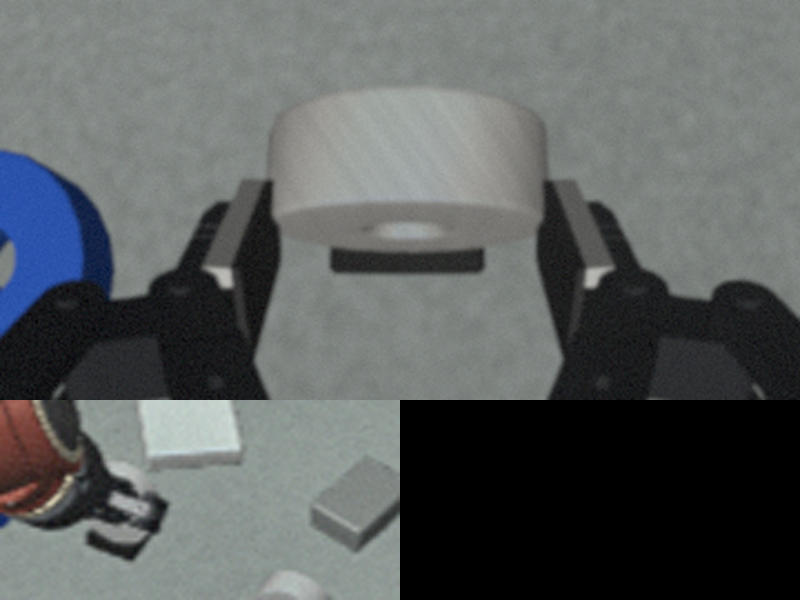

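Run:
```python
from h import *
ob,R=tele()
im=cv2.imread('pics/w10.png');s=4;x0,y0=170,190
im=cv2.resize(im[y0:y0+140,x0:x0+200],None,fx=s,fy=s,interpolation=cv2.INTER_CUBIC)
def d(p,c):
    p=((wproj(p,ob)-[x0,y0]+.5)*s).astype(np.int32);cv2.polylines(im,[p],False,c,1)
for r,o,c in[(.033,.012,(0,0,255)),(.033,-.012,(0,255,0)),(.01,-.012,(0,255,0))]: d(circ((.474,-.063,.041),.15,r,o),c)
for sg in(-1,1):
  for za,c in ((-.005,(255,0,0)),(-.038,(0,255,255))):
    d([ob['tool_pos']+R@np.array([a,sg*.0286,b]) for a,b in[(-.011,za-.038),(-.011,za),(.011,za),(.011,za-.038)]],c)
cv2.imwrite('pics/w10o.png',im)
```

```text
t 5.175 pos [ 0.4717 -0.0484  0.0225] z [-0.103  0.634 -0.766] x [-0.12   0.757  0.643] F [-8.4 -6.1 11.1] op 0.0578
```

View pics/w10o.png

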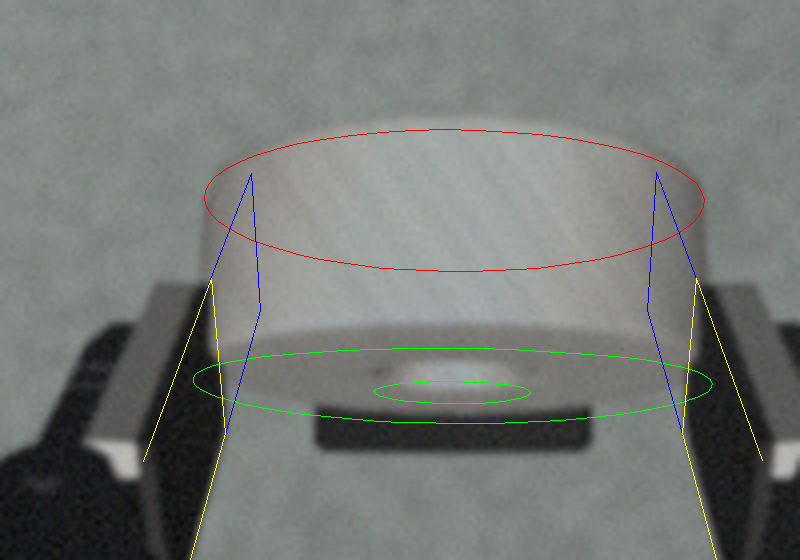

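Request:
drive_tool:
  moves: [0, 0, 0, 0, 0, 0, 0.15, 0, 0, 0, 0, 0, 0, 0, 0, 0, 0, 0, 0, 0, 0, 0, 0, 0, 0, 0, 0, 0, 0, 0, 0, 0, 0, 0, 0]

```text
t: 5.8
tool_pos: [0.4721, -0.0468, 0.0202]
tool_rot: [-1.654, -1.934, -0.601]
contact_force: [0.9, -0.6, -0.4]
opening: 0.0857
```

Run:
```python
from h import *
ob,R=tele();ob,im=shot('w11')
s=3.3;x0,y0=150,170
im=cv2.resize(im[y0:y0+180,x0:x0+240],None,fx=s,fy=s,interpolation=cv2.INTER_CUBIC)
def d(p,c):
    p=((wproj(p,ob)-[x0,y0]+.5)*s).astype(np.int32);cv2.polylines(im,[p],False,c,1)
for r,o,c in[(.033,.012,(0,0,255)),(.033,-.012,(0,255,0)),(.01,-.012,(0,255,0))]: d(circ((.474,-.063,.041),.15,r,o),c)
cv2.imwrite('pics/w11o.png',im)
```

```text
t 5.8 pos [ 0.4721 -0.0468  0.0202] z [-0.101  0.635 -0.766] x [-0.119  0.757  0.643] F [ 0.9 -0.6 -0.4] op 0.0857
```

View pics/w11o.png

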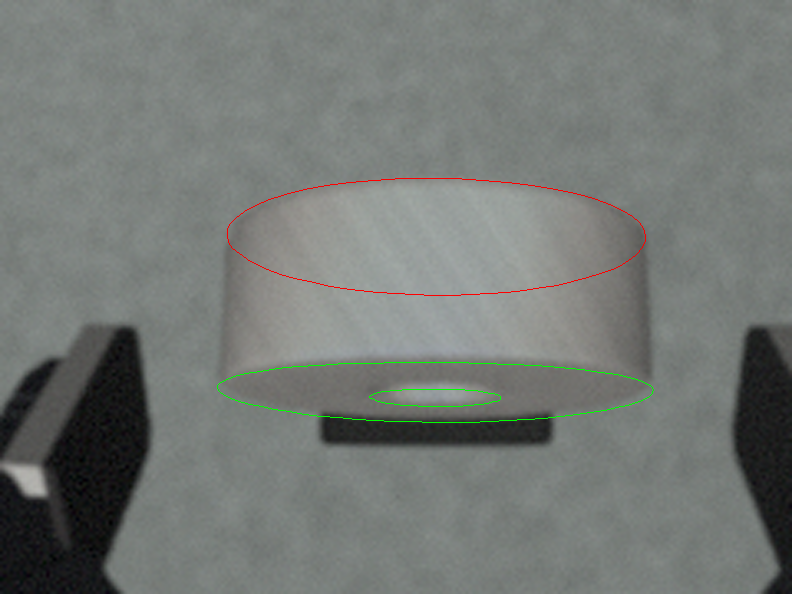

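Request:
drive_tool:
  moves: [0, 0, 0, -0.001, 0.005, -0.006, 0, 0, 0, 0, -0.001, 0.005, -0.006, 0, 0, 0, 0, 0, 0.005, -0.005, 0, 0, 0, 0, 0, 0, 0, 0.25, 0, 0, 0, 0, 0, 0, 0.25]

```text
t: 6.48
tool_pos: [0.469, -0.0316, 0.0033]
tool_rot: [-1.652, -1.934, -0.599]
contact_force: [-4.5, -0.2, 1.8]
opening: 0.0643
```

Run:
```python
from h import *
ob,R=tele();ob,im=shot('w12')
s=3.3;x0,y0=150,170
im=cv2.resize(im[y0:y0+180,x0:x0+240],None,fx=s,fy=s,interpolation=cv2.INTER_CUBIC)
def d(p,c):
    p=((wproj(p,ob)-[x0,y0]+.5)*s).astype(np.int32);cv2.polylines(im,[p],False,c,1)
for r,o,c in[(.033,.012,(0,0,255)),(.033,-.012,(0,255,0)),(.01,-.012,(0,255,0))]: d(circ((.474,-.063,.041),.15,r,o),c)
cv2.imwrite('pics/w12o.png',im)
```

```text
t 6.475 pos [ 0.469  -0.0316  0.0033] z [-0.104  0.635 -0.765] x [-0.119  0.756  0.644] F [-4.5 -0.2  1.8] op 0.0643
```

View pics/w12o.png

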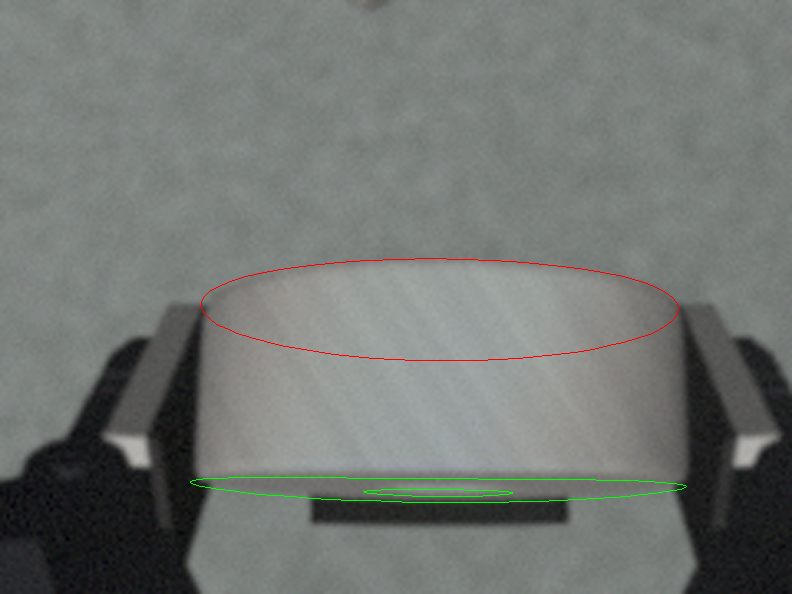

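Request:
drive_tool:
  moves: [0, 0, 0, 0, 0, 0, 1, 0, 0, 0, 0, 0, 0, 1, 0, 0, 0, 0, 0, 0, 1, 0, 0, 0, 0, 0, 0.01, 1, 0, 0, 0, 0, 0, 0.02, 1]
  newtons: 80

```text
t: 7.15
tool_pos: [0.4696, -0.0316, 0.0331]
tool_rot: [-1.654, -1.933, -0.6]
contact_force: [0.3, 0.3, -4.9]
opening: 0.0626
```

Run:
```python
from h import *
ob,R=tele();ob,im=shot('w13')
```

```text
t 7.15 pos [ 0.4696 -0.0316  0.0331] z [-0.101  0.635 -0.766] x [-0.117  0.757  0.643] F [ 0.3  0.3 -4.9] op 0.0626
```

View pics/w13.png

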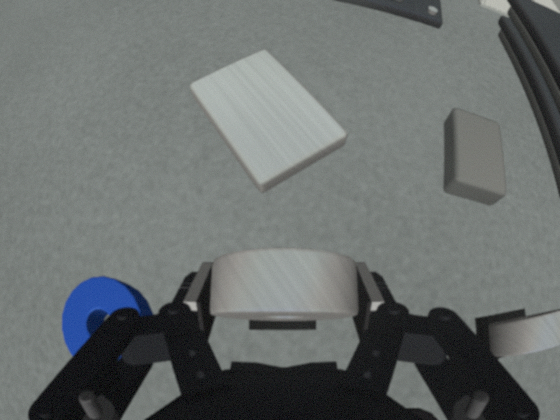

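Request:
drive_tool:
  moves: [0, 0, -2.2, 0.014, 0.042, 0.018, 1, 0, 0, -2.2, 0.014, 0.042, 0.017, 1, 0, 0, -2.2, 0.014, 0.042, 0.016, 1, 0, 0, -2.2, 0.014, 0.042, 0.016, 1, 0, 0, -2.2, 0.013, 0.042, 0.013, 1]

```text
t: 7.82
tool_pos: [0.5397, 0.1794, 0.1147]
tool_rot: [-1.855, -1.788, -0.675]
contact_force: [-0.2, -0.3, -5.3]
opening: 0.0627
```

Run:
```python
from h import *
ctrl.get_image('top');ctrl.get_image('top')
ob,R=tele();ob,im=shot('w14')
v=R@np.array([0,0,-.049]);c=ob['tool_pos']+v;print(c)
s=3.3;x0,y0=160,140
im=cv2.resize(im[y0:y0+180,x0:x0+240],None,fx=s,fy=s,interpolation=cv2.INTER_CUBIC)
def d(p,c):
    p=((wproj(p,ob)-[x0,y0]+.5)*s).astype(np.int32);cv2.polylines(im,[p],False,c,1)
for r,o,cc in[(.033,.012,(0,0,255)),(.033,-.012,(0,255,0)),(.01,-.012,(0,255,0))]: d(circ(c,-.037,r,o),cc)
cv2.imwrite('pics/w14o.png',im)
```

```text
t 7.925 pos [0.5398 0.1814 0.1163] z [ 0.023  0.643 -0.765] x [0.022 0.765 0.643] F [-0.3 -0.4 -5.2] op 0.0633
[0.53863027 0.14988677 0.15380847]
```

View pics/w14o.png

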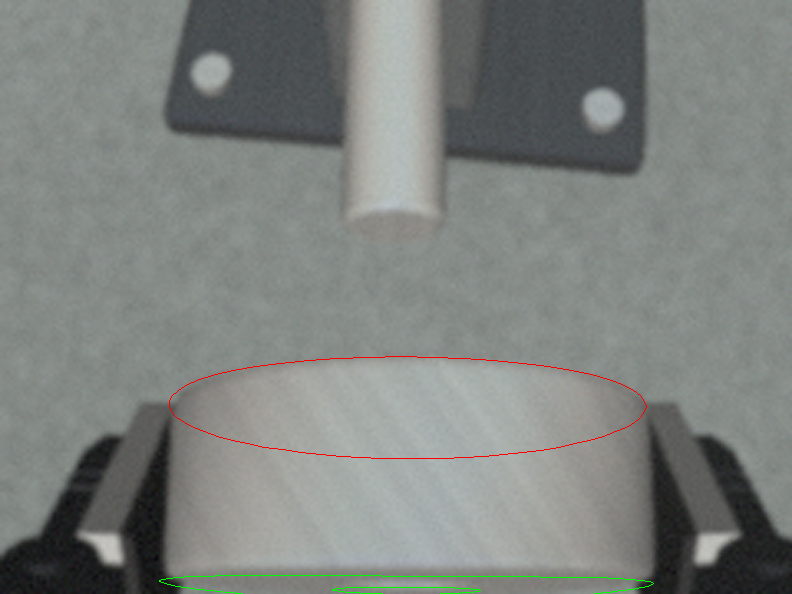

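View pics/w14.png

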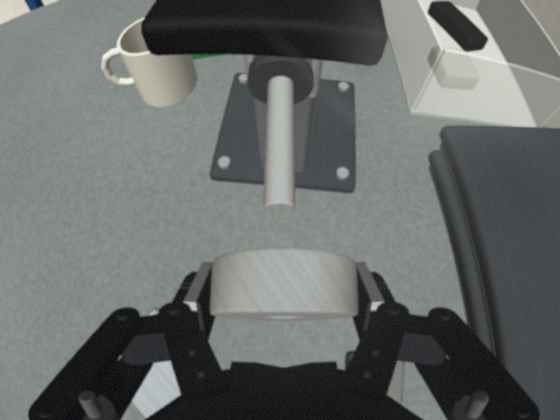

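Run:
```python
from h import *
ob,R=tele()
crop('pics/w14.png',245,50,70,165,4,'pics/w14b.png')
W=lambda x,y:((x+.5)/3.3+160-.5,(y+.5)/3.3+140-.5)
a=wonz(W(393.5,225),.15,ob);b=wonz(W(392.5,20),.15,ob);print(a,b)
```

```text
t 7.975 pos [0.5392 0.1797 0.1148] z [ 0.022  0.642 -0.767] x [0.023 0.766 0.642] F [ 0.2  0.2 -5.8] op 0.0628
[0.53747805 0.19033571 0.15      ] [0.53828393 0.22687559 0.15      ]
```

View pics/w14b.png

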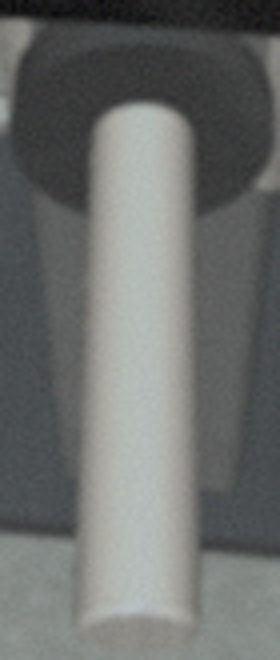

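Run:
```python
from h import *
for i in range(1):
  ob,R=tele()
  t=wonz((245+138.5/4-.4,50+600/4-.4),.15,ob);b=wonz((245+142.5/4-.4,50+118/4-.4),.15,ob);e=wonz((245+138.5/4-.4,50+630/4-.4),.15,ob)
  print(t,b,(b-t)[0]/(b-t)[1],e, 'disc',ob['tool_pos']+R@np.array([0,0,-.049]))
```

```text
t 7.975 pos [0.5392 0.1797 0.1148] z [ 0.022  0.642 -0.767] x [0.023 0.766 0.642] F [ 0.2  0.2 -5.8] op 0.0628
[0.53776538 0.19478372 0.15      ] [0.54056809 0.2779589  0.15      ] 0.03369647803087695 [0.53765306 0.19072331 0.15      ] disc [0.5380899  0.14826589 0.15241346]
```

Request:
drive_tool:
  moves: [0, 0, 0, -0.001, 0.008, -0.0025, 1, 0, 0, 0, 0, 0.008, 0, 1, 0, 0, 0, 0, 0.008, 0, 1, 0, 0, 0, 0, 0, 0, 1, 0, 0, 0, 0, 0, 0, 1]

```text
t: 8.6
tool_pos: [0.5382, 0.202, 0.1107]
tool_rot: [-1.853, -1.788, -0.674]
contact_force: [-0.1, -0.4, -4.8]
opening: 0.0632
```

```bash
cat >> h.py <<'E'
def ovl(name,n,off,yaw,x0=160,y0=140,s=3.3,w=240,h=180):
    ob,R=tele();ob,im=shot(name)
    c=ob['tool_pos']+R@np.array(off);print('part centre',c.round(4))
    im=cv2.resize(im[y0:y0+h,x0:x0+w],None,fx=s,fy=s,interpolation=cv2.INTER_CUBIC)
    Rr,ht,_=DIM[n]
    for r,o,cc in[(Rr,ht,(0,0,255)),(Rr,-ht,(0,255,0)),(.01,-ht,(0,255,0))]:
        p=((wproj(circ(c,yaw,r,o),ob)-[x0,y0]+.5)*s).astype(np.int32);cv2.polylines(im,[p],False,cc,1)
    # nominal bar edges at z=.15
    ys=np.linspace(.193,.275,20);cl=np.c_[.5377+.0337*(ys-.193),ys,0*ys+.15]
    p=((wproj(cl,ob)-[x0,y0]+.5)*s).astype(np.int32);cv2.polylines(im,[p],False,(255,0,255),1)
    cv2.imwrite(f'pics/{name}o.png',im)
E
python3 -c "
from h import *
ovl('w15','L',(0,0,-.049),-.035)"
```

```text
t 8.6 pos [0.5382 0.202  0.1107] z [ 0.022  0.642 -0.766] x [0.028 0.766 0.643] F [-0.1 -0.4 -4.8] op 0.0632
part centre [0.5371 0.1705 0.1483]
```

View pics/w15o.png

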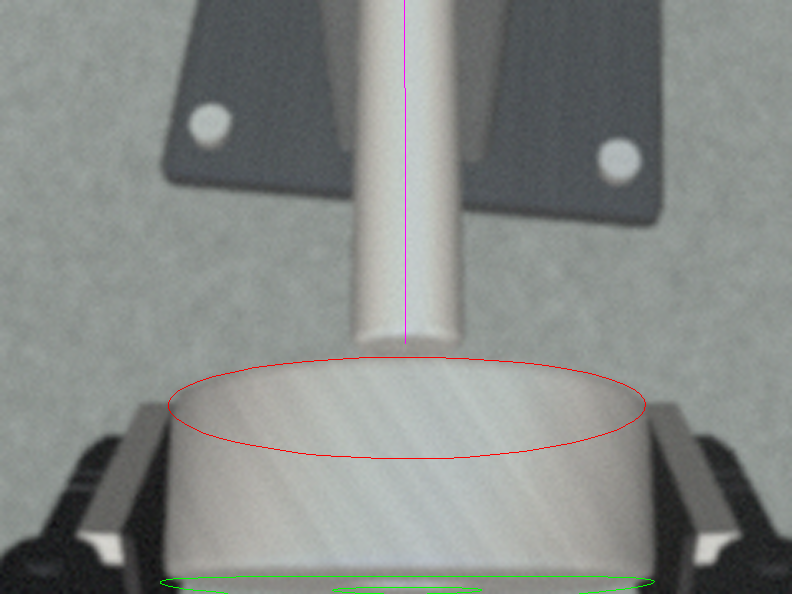

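Request:
drive_tool:
  moves: [0, 0, 0, 0, 0.004, 0.001, 1, 0, 0, 0, 0, 0.004, 0, 1, 0, 0, 0, 0, 0.003, 0, 1, 0, 0, 0, 0, 0.003, 0, 1, 0, 0, 0, 0, 0.002, 0, 1]

```text
t: 9.28
tool_pos: [0.5381, 0.2184, 0.1118]
tool_rot: [-1.853, -1.788, -0.674]
contact_force: [1.4, -0.1, -4.6]
opening: 0.0632
```

```bash
python3 -c "
from h import *
ovl('w16','L',(0,0,-.049),-.035)"
```

```text
t 9.275 pos [0.5381 0.2184 0.1118] z [ 0.022  0.642 -0.766] x [0.028 0.766 0.643] F [ 1.4 -0.1 -4.6] op 0.0632
part centre [0.537  0.1869 0.1493]
```

View pics/w16o.png

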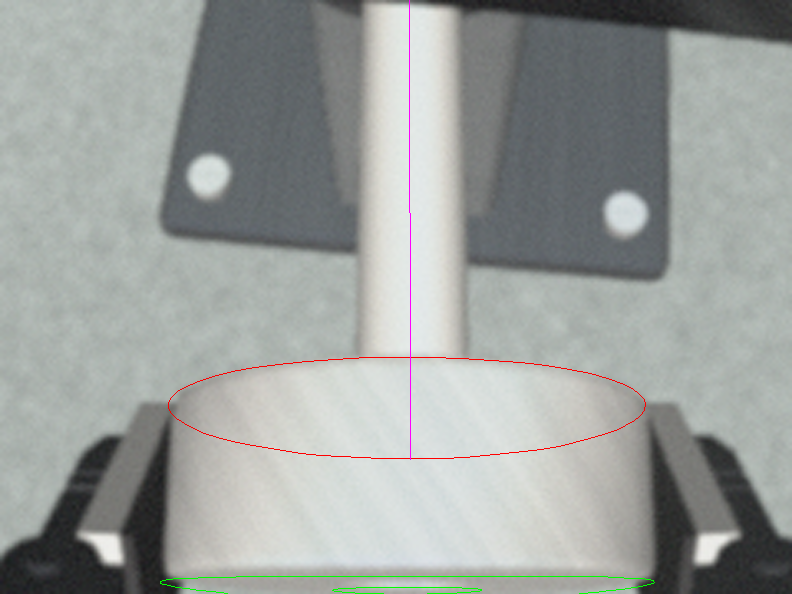

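Request:
drive_tool:
  moves: [0, 0, 0, 0.0005, 0.006, 0, 1, 0, 0, 0, 0, 0.007, 0, 1, 0, 0, 0, 0.0005, 0.007, 0, 1, 0, 0, 0, 0, 0.007, 0, 1, 0, 0, 0, 0, 0.005, 0, 1]

```text
t: 9.95
tool_pos: [0.539, 0.2507, 0.1118]
tool_rot: [-1.853, -1.788, -0.674]
contact_force: [-0.7, -0.5, -5.0]
opening: 0.0631
```

```bash
python3 -c "
from h import *
ovl('w17','L',(0,0,-.049),-.035)
cv2.imwrite('pics/s17.png',ctrl.get_image('scene')[95:215,260:420,::-1])
crop('pics/s17.png',0,0,160,120,5,'pics/s17c.png')"
```

```text
t 9.95 pos [0.539  0.2507 0.1118] z [ 0.022  0.642 -0.766] x [0.027 0.766 0.643] F [-0.7 -0.5 -5. ] op 0.0631
part centre [0.5379 0.2193 0.1493]
```

View pics/w17o.png

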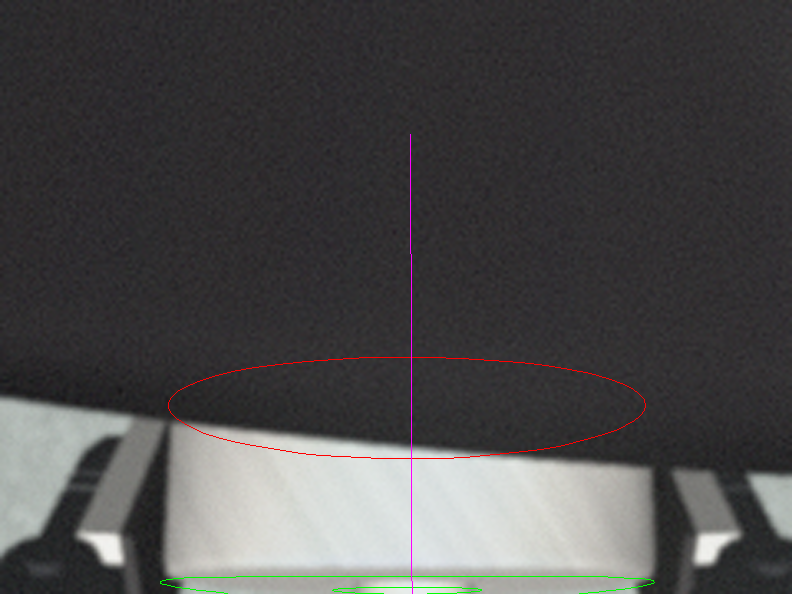

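View pics/s17c.png

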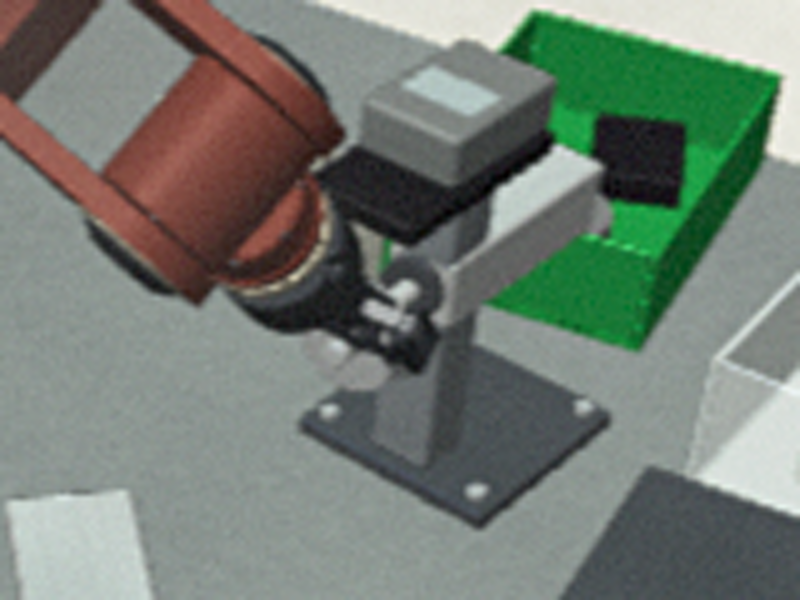

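Request:
drive_tool:
  moves: [0, 0, 0, 0, 0, 0, 0.2, 0, 0, 0, 0, 0, 0, 0, 0, 0, 0, 0, 0, 0, 0, 0, 0, 0, 0, -0.015, 0.003, 0, 0, 0, 0, -0.001, -0.03, 0.02, 0]

```text
t: 10.68
tool_pos: [0.5368, 0.2046, 0.1339]
tool_rot: [-1.852, -1.787, -0.67]
contact_force: [-0.3, -0.8, -0.3]
opening: 0.0855
```

```bash
python3 -c "
from h import *
tele();shot('w18');ob=ctrl.get_obs();R=cv2.Rodrigues(ob['tool_rot'])[0]
v=np.array([.639,-.0735,.035])
import math
th=.12+math.atan2(.027,.766);print('yaw',math.degrees(th))
z=R[:,2];c,s=math.cos(th),math.sin(th);z2=np.array([c*z[0]-s*z[1],s*z[0]+c*z[1],z[2]]);print(z2)
for d in(.047,):
  g=v+z2*d;print('grasp tcp',g,'pre',g-z2*.08, 'delta to pre',g-z2*.08-ob['tool_pos'])
"
```

```text
t 10.675 pos [0.5368 0.2046 0.1339] z [ 0.019  0.643 -0.766] x [0.029 0.765 0.643] F [-0.3 -0.8 -0.3] op 0.0855
yaw 8.894221809096548
[-0.07304985  0.63758164 -0.76691158]
grasp tcp [ 0.63556666 -0.04353366 -0.00104484] pre [ 0.64141064 -0.09454019  0.06030808] delta to pre [ 0.10157226 -0.29609083 -0.07733007]
```

View pics/w18.png

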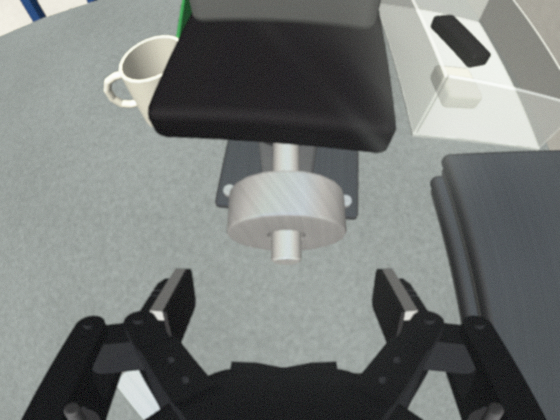

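Request:
drive_tool:
  moves: [0, 0, 1.8, 0.02, -0.058, -0.008, 0, 0, 0, 1.8, 0.02, -0.058, -0.008, 0, 0, 0, 1.8, 0.02, -0.058, -0.014, 0, 0, 0, 1.8, 0.02, -0.058, -0.015, 0, 0, 0, 1.7, 0.02, -0.058, -0.015, 0]

```text
t: 11.35
tool_pos: [0.6382, -0.0862, 0.0751]
tool_rot: [-1.693, -1.908, -0.616]
contact_force: [0.5, 1.4, 0.2]
opening: 0.0857
```

Request:
drive_tool:
  moves: [0, 0, 0, 0.002, -0.006, -0.017, 0, 0, 0, 0, 0, 0, 0, 0, 0, 0, 0, 0, 0, 0, 0, 0, 0, 0, 0, 0, 0, 0, 0, 0, 0, 0, 0, 0, 0]

```text
t: 11.98
tool_pos: [0.6398, -0.0885, 0.0592]
tool_rot: [-1.692, -1.91, -0.616]
contact_force: [-0.2, -0.4, -0.1]
opening: 0.0851
```

Run:
```python
from h import *
tele();ob,im=shot('w19')
P=dict(M=(.639,-.0735,.12),S=(.6605,-.230,0.05))
overlay(im,ob,P,3.3,160,160,240,180,'pics/ov19.png')
```

```text
t 11.975 pos [ 0.6398 -0.0885  0.0592] z [-0.077  0.638 -0.766] x [-0.093  0.761  0.642] F [-0.2 -0.4 -0.1] op 0.0851
```

View pics/ov19.png

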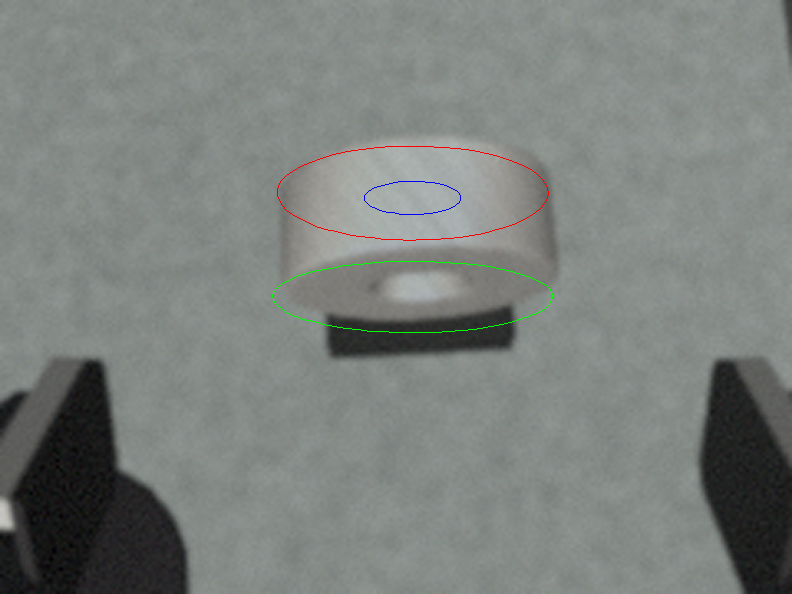

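Request:
drive_tool:
  moves: [0, 0, 1.5, -0.001, 0.016, -0.02, 0, 0, 0, 0, -0.001, 0.016, -0.02, 0, 0, 0, 0, -0.001, 0.016, -0.02, 0.1, 0, 0, 0, 0, 0, 0, 0.3, 0, 0, 0, 0, 0, 0, 0.34]

```text
t: 12.65
tool_pos: [0.6361, -0.0409, -0.002]
tool_rot: [-1.663, -1.927, -0.604]
contact_force: [-2.6, -0.3, 0.3]
opening: 0.0562
```

Run:
```python
from h import *
tele();ob,im=shot('w20')
P=dict(M=(.640,-.0705,.14))
overlay(im,ob,P,3.3,160,160,240,180,'pics/ov20.png')
```

```text
t 12.65 pos [ 0.6361 -0.0409 -0.002 ] z [-0.096  0.636 -0.766] x [-0.111  0.758  0.643] F [-2.6 -0.3  0.3] op 0.0562
```

View pics/ov20.png

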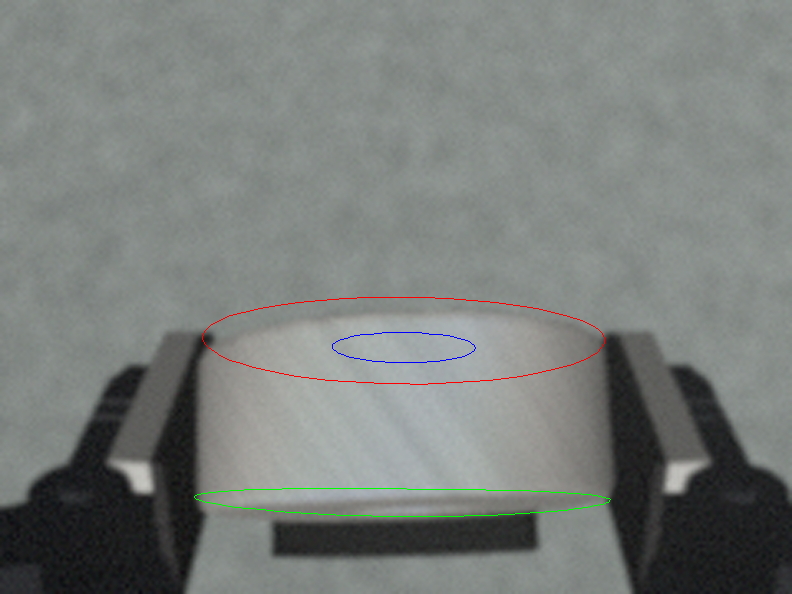

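Request:
drive_tool:
  moves: [0, 0, 0, 0, 0, 0, 1, 0, 0, 0, 0, 0, 0, 1, 0, 0, 0, 0, 0, 0, 1, 0, 0, 0, 0, 0, 0.015, 1, 0, 0, 0, 0, 0, 0.03, 1]

```text
t: 13.32
tool_pos: [0.636, -0.0413, 0.0421]
tool_rot: [-1.667, -1.925, -0.604]
contact_force: [0.4, 0.2, -3.4]
opening: 0.0535
```

```bash
python3 -c "
from h import *
ovl('w21','M',(0,0,-.0485),.15,y0=160)"
```

```text
t 13.325 pos [ 0.636  -0.0413  0.0421] z [-0.094  0.636 -0.766] x [-0.109  0.758  0.643] F [ 0.4  0.2 -3.4] op 0.0535
part centre [ 0.6406 -0.0721  0.0792]
```

View pics/w21o.png

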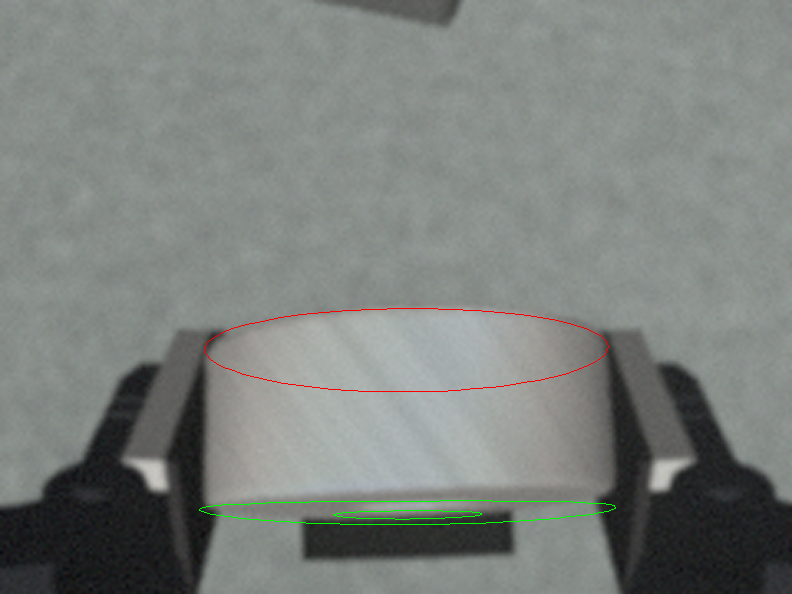

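Request:
drive_tool:
  moves: [0, 0, -2, -0.02, 0.046, 0.015, 1, 0, 0, -2, -0.02, 0.046, 0.015, 1, 0, 0, -2, -0.02, 0.046, 0.014, 1, 0, 0, -2, -0.02, 0.046, 0.014, 1, 0, 0, -2.2, -0.018, 0.046, 0.013, 1]

```text
t: 14.0
tool_pos: [0.5385, 0.1897, 0.1147]
tool_rot: [-1.853, -1.79, -0.675]
contact_force: [1.3, -0.3, -3.3]
opening: 0.053
```

```bash
python3 -c "
from h import *
ctrl.get_image('top');ctrl.get_image('top');ctrl.get_image('top')
ovl('w22','M',(0,0,-.0485),-.035)"
```

```text
t 14.15 pos [0.5378 0.1902 0.1148] z [ 0.02   0.641 -0.767] x [0.021 0.767 0.642] F [ 0.5 -0.  -5. ] op 0.0534
part centre [0.5368 0.1591 0.152 ]
```

View pics/w22o.png

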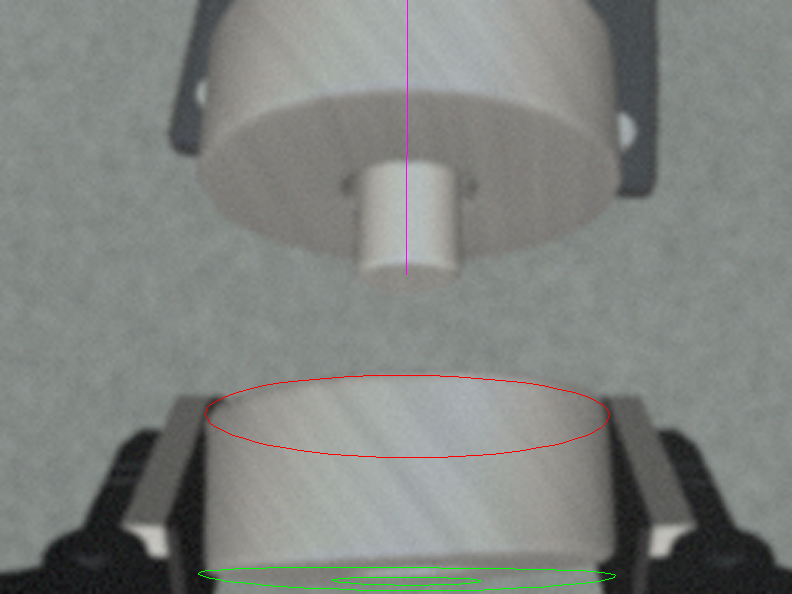

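Request:
drive_tool:
  moves: [0, 0, 0, 0, 0.006, -0.002, 1, 0, 0, 0, 0, 0.006, 0, 1, 0, 0, 0, 0.0005, 0.006, 0, 1, 0, 0, 0, 0, 0.005, 0, 1, 0, 0, 0, 0, 0.004, 0, 1]

```text
t: 14.82
tool_pos: [0.5391, 0.216, 0.1121]
tool_rot: [-1.849, -1.791, -0.672]
contact_force: [-0.3, -0.2, -4.9]
opening: 0.053
```

Request:
drive_tool:
  moves: [0, 0, 0, 0, 0.003, 0, 1, 0, 0, 0, 0, 0.002, 0, 1, 0, 0, 0, 0, 0.002, 0, 1, 0, 0, 0, 0, 0.002, 0, 1, 0, 0, 0, 0, 0.002, 0, 1]

```text
t: 15.45
tool_pos: [0.5393, 0.2264, 0.1121]
tool_rot: [-1.851, -1.791, -0.672]
contact_force: [0.4, -3.3, -4.8]
opening: 0.0532
```

```bash
python3 -c "
from h import *
ovl('w23','M',(0,0,-.0485),-.035)"
```

```text
t 15.45 pos [0.5393 0.2264 0.1121] z [ 0.021  0.642 -0.767] x [0.025 0.766 0.642] F [ 0.4 -3.3 -4.8] op 0.0532
part centre [0.5383 0.1953 0.1493]
```

View pics/w23o.png

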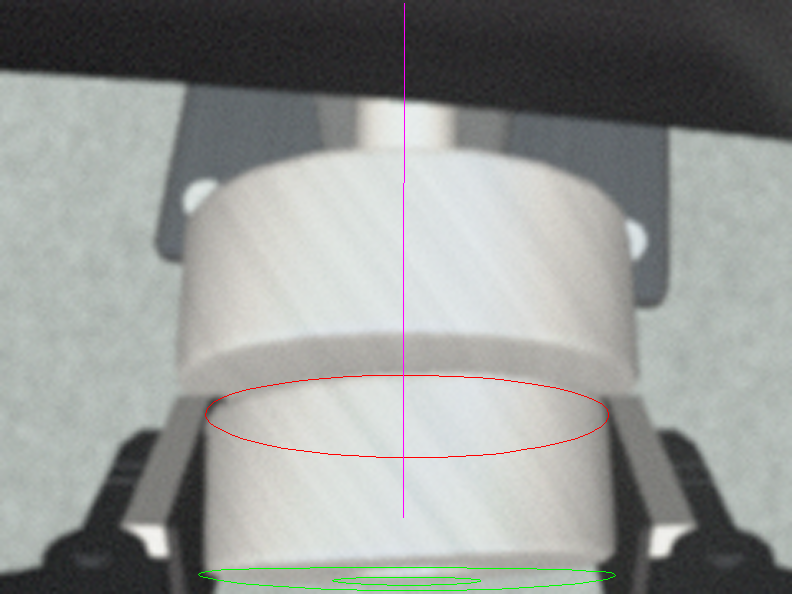

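Request:
drive_tool:
  moves: [0, 0, 0, 0, 0.004, 0, 1, 0, 0, 0, 0.0005, 0.004, 0, 1, 0, 0, 0, 0, 0.005, 0, 1, 0, 0, 0, 0.0005, 0.005, 0, 1, 0, 0, 0, 0, 0.005, 0, 1]

```text
t: 16.12
tool_pos: [0.5401, 0.2502, 0.1122]
tool_rot: [-1.849, -1.791, -0.672]
contact_force: [0.6, -3.9, -3.6]
opening: 0.0529
```

```bash
python3 -c "
from h import *
ovl('w24','M',(0,0,-.0485),-.035)"
```

```text
t 16.125 pos [0.5401 0.2502 0.1122] z [ 0.02   0.642 -0.766] x [0.025 0.766 0.643] F [ 0.6 -3.9 -3.6] op 0.0529
part centre [0.5391 0.219  0.1493]
```

View pics/w24o.png

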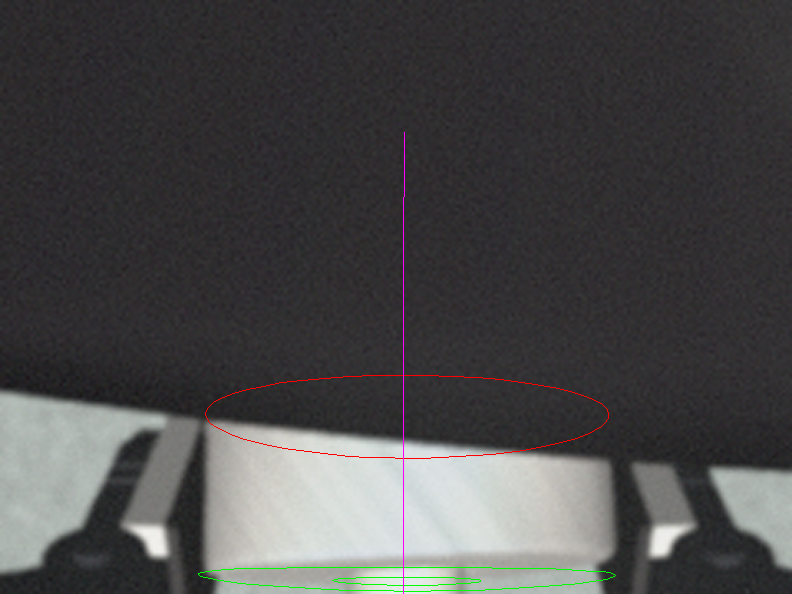

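Request:
drive_tool:
  moves: [0, 0, 0, 0, 0, 0, 0.2, 0, 0, 0, 0, 0, 0, 0, 0, 0, 0, 0, 0, 0, 0, 0, 0, 0, 0, -0.015, 0.003, 0, 0, 0, 0, -0.001, -0.03, 0.02, 0]

```text
t: 16.8
tool_pos: [0.5377, 0.2043, 0.1342]
tool_rot: [-1.848, -1.789, -0.669]
contact_force: [-0.5, 0.3, 0.6]
opening: 0.0853
```

```bash
python3 -c "
from h import *
ob,R=tele();shot('w25')
import math
v=np.array([.6605,-.230,.030])
th=.05+math.atan2(R[0,0],R[1,0]);print('yaw',math.degrees(th))
z=R[:,2];c,s=math.cos(th),math.sin(th);z2=np.array([c*z[0]-s*z[1],s*z[0]+c*z[1],z[2]]);print(z2)
g=v+z2*.046;print('grasp',g,'pre delta',g-z2*.08-ob['tool_pos'])
"
```

```text
t 16.8 pos [0.5377 0.2043 0.1342] z [ 0.017  0.643 -0.766] x [0.026 0.765 0.643] F [-0.5  0.3  0.6] op 0.0853
yaw 4.807829167980311
[-0.03707659  0.64194868 -0.76585065]
grasp [ 0.65879448 -0.20047036 -0.00522913] pre delta [ 0.12404749 -0.45610656 -0.07819616]
```

View pics/w25.png

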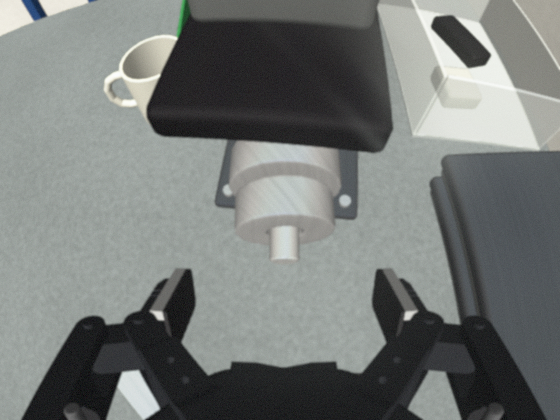

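Request:
drive_tool:
  moves: [0, 0, 1, 0.015, -0.058, 0, 0, 0, 0, 1, 0.015, -0.058, 0, 0, 0, 0, 1, 0.015, -0.058, 0, 0, 0, 0, 1, 0.015, -0.058, -0.005, 0, 0, 0, 0.8, 0.015, -0.058, -0.01, 0]

```text
t: 17.48
tool_pos: [0.6148, -0.0883, 0.1209]
tool_rot: [-1.765, -1.858, -0.643]
contact_force: [0.8, 0.1, 0.7]
opening: 0.0853
```

Request:
drive_tool:
  moves: [0, 0, 0, 0.017, -0.055, -0.02, 0, 0, 0, 0, 0.016, -0.055, -0.022, 0, 0, 0, 0, 0.016, -0.056, -0.021, 0, 0, 0, 0, 0, 0, 0, 0, 0, 0, 0, 0, 0, 0, 0]

```text
t: 18.1
tool_pos: [0.6628, -0.2516, 0.0571]
tool_rot: [-1.764, -1.855, -0.642]
contact_force: [0.3, -0.7, 0.4]
opening: 0.0854
```

Run:
```python
from h import *
tele();ob,im=shot('w26')
P=dict(S=(.6605,-.230,0.05))
overlay(im,ob,P,3.3,160,160,240,180,'pics/ov26.png')
```

```text
t 18.1 pos [ 0.6628 -0.2516  0.0571] z [-0.033  0.643 -0.765] x [-0.038  0.764  0.644] F [ 0.3 -0.7  0.4] op 0.0854
```

View pics/ov26.png

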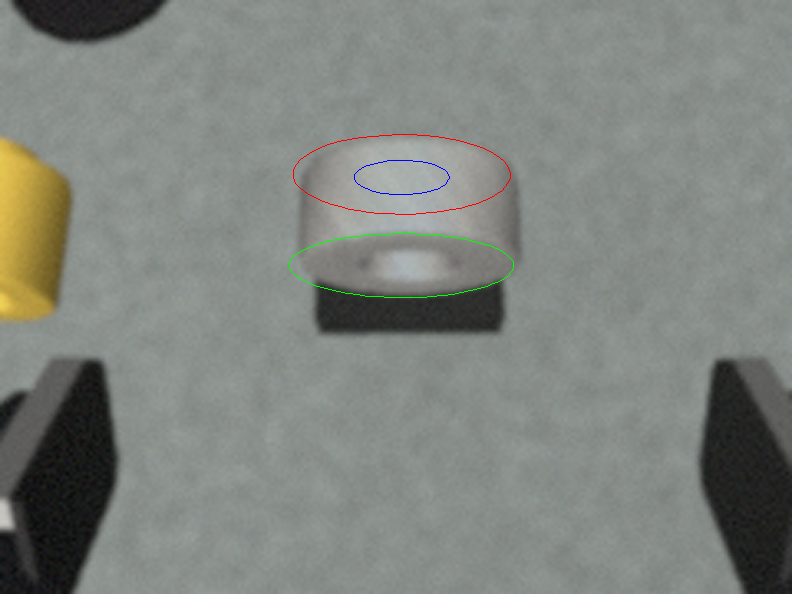

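Request:
drive_tool:
  moves: [0, 0, 0, -0.001, 0.017, -0.02, 0, 0, 0, 0, -0.001, 0.017, -0.021, 0.1, 0, 0, 0, -0.0005, 0.016, -0.02, 0.3, 0, 0, 0, 0, 0, 0, 0.4, 0, 0, 0, 0, 0, 0, 0.45]

```text
t: 18.77
tool_pos: [0.6612, -0.2015, -0.0026]
tool_rot: [-1.764, -1.859, -0.642]
contact_force: [0.2, 1.2, 0.2]
opening: 0.0469
```

Run:
```python
from h import *
tele();ob,im=shot('w27')
P=dict(S=(.662,-.230,0.05))
overlay(im,ob,P,3.3,160,160,240,180,'pics/ov27.png')
```

```text
t 18.775 pos [ 0.6612 -0.2015 -0.0026] z [-0.033  0.641 -0.767] x [-0.04   0.766  0.642] F [0.2 1.2 0.2] op 0.0469
```

View pics/ov27.png

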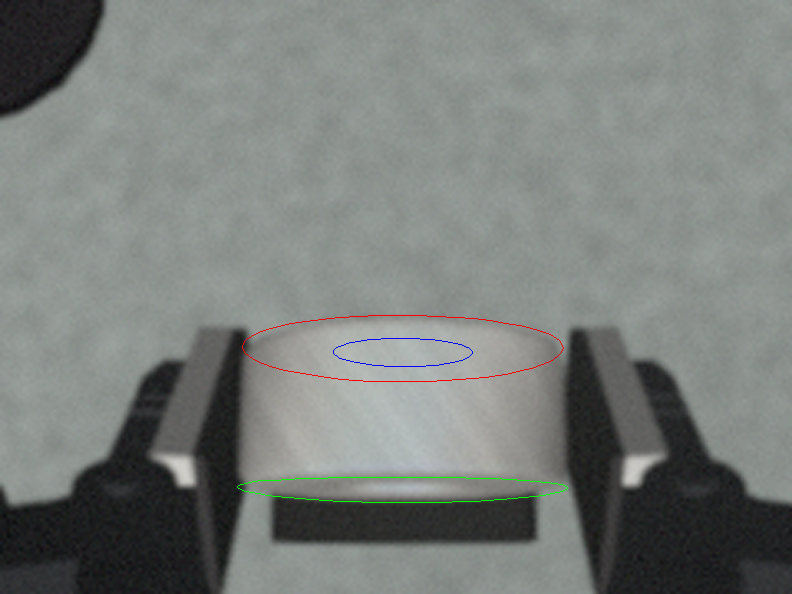

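Request:
drive_tool:
  moves: [0, 0, 0, 0, 0, 0, 1, 0, 0, 0, 0, 0, 0, 1, 0, 0, 0, 0, 0, 0, 1, 0, 0, 0, 0, 0, 0.015, 1, 0, 0, 0, 0, 0, 0.03, 1]

```text
t: 19.45
tool_pos: [0.6598, -0.2009, 0.0409]
tool_rot: [-1.764, -1.854, -0.64]
contact_force: [-0.2, 0.0, -1.1]
opening: 0.043
```

```bash
python3 -c "
from h import *
ovl('w28','S',(0,0,-.0445),.05,y0=160)"
```

```text
t 19.45 pos [ 0.6598 -0.2009  0.0409] z [-0.035  0.643 -0.765] x [-0.037  0.764  0.644] F [-0.2  0.  -1.1] op 0.043
part centre [ 0.6614 -0.2295  0.075 ]
```

View pics/w28o.png

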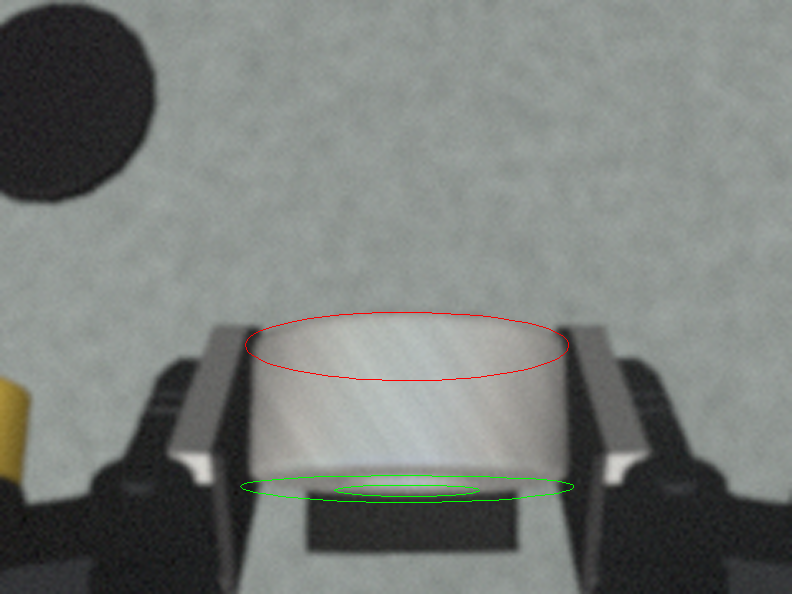

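Request:
drive_tool:
  moves: [0, 0, -1, -0.016, 0.052, 0.012, 1, 0, 0, -1, -0.016, 0.052, 0.012, 1, 0, 0, -1, -0.016, 0.052, 0.012, 1, 0, 0, -1, -0.016, 0.052, 0.012, 1, 0, 0, -0.9, -0.016, 0.052, 0.012, 1]

```text
t: 20.12
tool_pos: [0.5809, 0.0601, 0.1034]
tool_rot: [-1.853, -1.791, -0.676]
contact_force: [0.4, 0.7, -0.6]
opening: 0.0429
```

Request:
drive_tool:
  moves: [0, 0, 0, -0.014, 0.042, 0.005, 1, 0, 0, 0, -0.014, 0.042, 0.005, 1, 0, 0, 0, -0.014, 0.042, 0.005, 1, 0, 0, 0, 0, 0, 0, 1, 0, 0, 0, 0, 0, 0, 1]

```text
t: 20.75
tool_pos: [0.5393, 0.1845, 0.1174]
tool_rot: [-1.852, -1.791, -0.675]
contact_force: [0.0, -0.9, -2.0]
opening: 0.043
```

```bash
python3 -c "
from h import *
ovl('w29','S',(0,0,-.0445),-.035)"
```

```text
t 20.75 pos [0.5393 0.1845 0.1174] z [ 0.023  0.642 -0.767] x [0.025 0.766 0.642] F [ 0.  -0.9 -2. ] op 0.043
part centre [0.5383 0.1559 0.1515]
```

View pics/w29o.png

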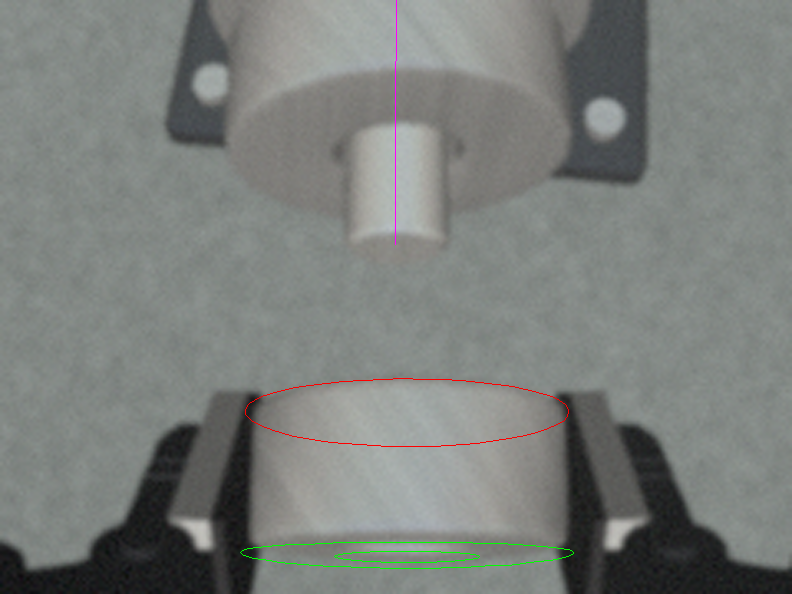

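Request:
drive_tool:
  moves: [0, 0, 0, -0.002, 0.006, -0.0015, 1, 0, 0, 0, 0, 0.006, 0, 1, 0, 0, 0, 0.0005, 0.006, 0, 1, 0, 0, 0, 0, 0.005, 0, 1, 0, 0, 0, 0, 0.004, 0, 1]

```text
t: 21.42
tool_pos: [0.5373, 0.2103, 0.1142]
tool_rot: [-1.854, -1.793, -0.67]
contact_force: [-3.5, -20.8, 3.5]
opening: 0.0427
```

Request:
drive_tool:
  moves: [0, 0, 0, 0, 0.003, 0, 1, 0, 0, 0, 0.0005, 0.003, 0, 1, 0, 0, 0, 0, 0.003, 0, 1, 0, 0, 0, 0, 0.003, 0, 1, 0, 0, 0, 0, 0.003, 0, 1]

```text
t: 22.05
tool_pos: [0.5389, 0.226, 0.116]
tool_rot: [-1.853, -1.79, -0.676]
contact_force: [0.1, -6.0, 3.3]
opening: 0.0432
```

```bash
python3 -c "
from h import *
ovl('w30','S',(0,0,-.0445),-.035)"
```

```text
t 22.05 pos [0.5389 0.226  0.116 ] z [ 0.024  0.642 -0.766] x [0.026 0.766 0.643] F [ 0.1 -6.   3.3] op 0.0432
part centre [0.5378 0.1975 0.1501]
```

View pics/w30o.png

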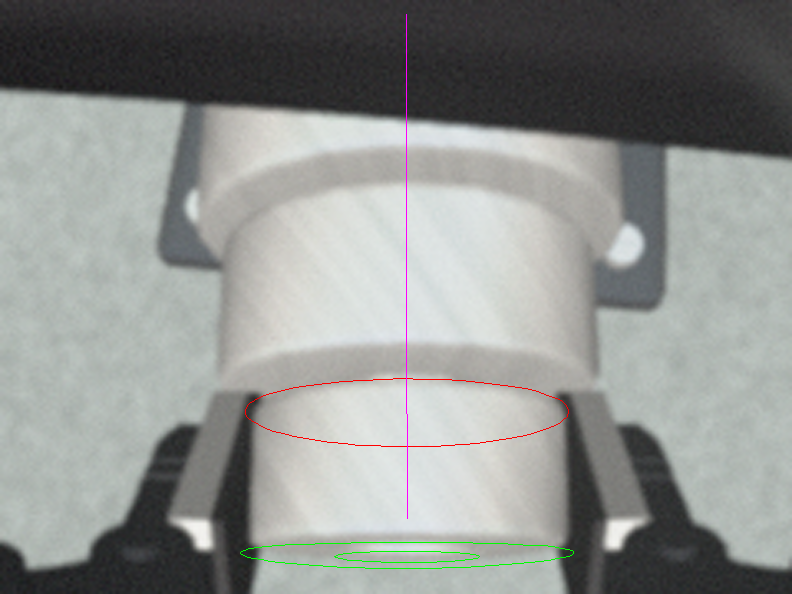

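Request:
drive_tool:
  moves: [0, 0, 0, 0, 0.003, 0.001, 1, 0, 0, 0, 0.0005, 0.003, 0, 1, 0, 0, 0, 0, 0.003, 0, 1, 0, 0, 0, 0, 0.003, 0, 1, 0, 0, 0, 0, 0.002, 0, 1]

```text
t: 22.72
tool_pos: [0.5393, 0.2402, 0.1161]
tool_rot: [-1.854, -1.792, -0.674]
contact_force: [1.0, -7.9, 2.0]
opening: 0.0429
```

```bash
python3 -c "
from h import *
ovl('w31','S',(0,0,-.0445),-.035)"
```

```text
t 22.725 pos [0.5393 0.2402 0.1161] z [ 0.024  0.641 -0.768] x [0.025 0.767 0.641] F [ 1.  -7.9  2. ] op 0.0429
part centre [0.5382 0.2117 0.1502]
```

View pics/w31o.png

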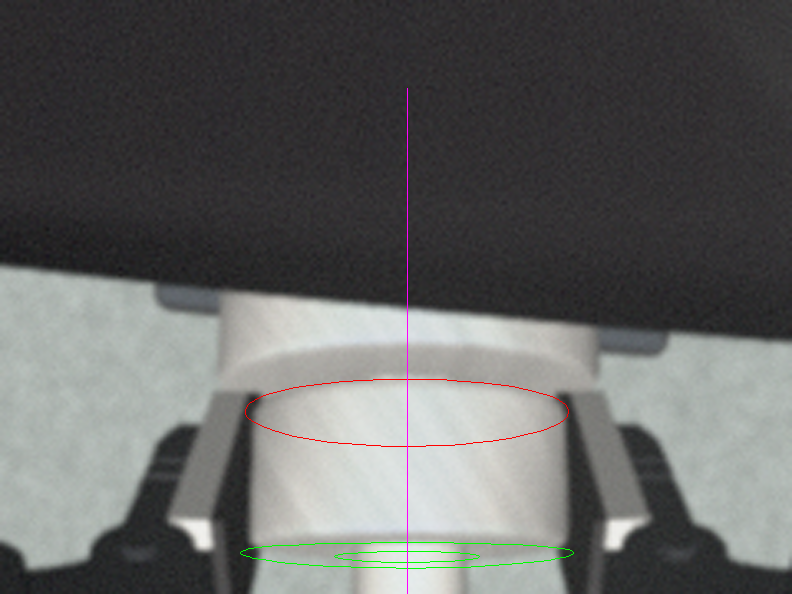

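Request:
drive_tool:
  moves: [0, 0, 0, 0, 0, 0, 0.2, 0, 0, 0, 0, 0, 0, 0, 0, 0, 0, 0, 0, 0, 0, 0, 0, 0, 0, -0.015, 0.003, 0, 0, 0, 0, -0.001, -0.03, 0.02, 0.1]

```text
t: 23.4
tool_pos: [0.5356, 0.1954, 0.1375]
tool_rot: [-1.849, -1.788, -0.669]
contact_force: [0.1, -0.5, 0.2]
opening: 0.0769
```

```bash
python3 -c "
from h import *
ob,R=tele();shot('w32')
import math
v=np.array([.470,-.231,.026])
th=-.07+math.atan2(R[0,0],R[1,0]);print('yaw',math.degrees(th))
z=R[:,2];c,s=math.cos(th),math.sin(th);z2=np.array([c*z[0]-s*z[1],s*z[0]+c*z[1],z[2]]);print(z2)
g=v+z2*.040;print('grasp',g,'pre delta',g-z2*.08-ob['tool_pos'])
"
```

```text
t 23.4 pos [0.5356 0.1954 0.1375] z [ 0.018  0.643 -0.766] x [0.027 0.765 0.643] F [ 0.1 -0.5  0.2] op 0.0769
yaw -1.9714211392916339
[ 0.03968054  0.64168696 -0.76593949]
grasp [ 0.47158722 -0.20533252 -0.00463758] pre delta [-0.06714312 -0.4520746  -0.08090241]
```

View pics/w32.png

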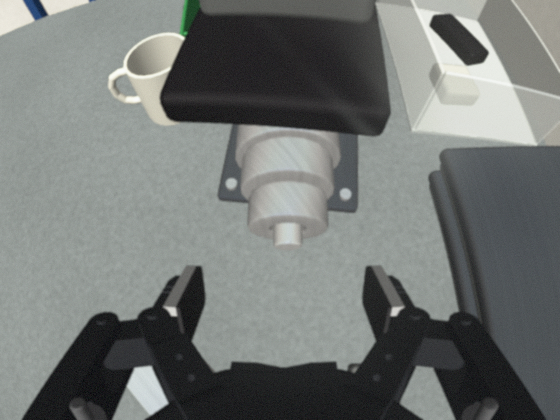

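Request:
drive_tool:
  moves: [0, 0, -0.5, -0.008, -0.058, 0, 0.1, 0, 0, -0.5, -0.008, -0.058, 0, 0.1, 0, 0, -0.5, -0.008, -0.058, 0, 0.1, 0, 0, -0.5, -0.008, -0.058, -0.005, 0.1, 0, 0, 0, -0.008, -0.058, -0.01, 0.1]

```text
t: 24.08
tool_pos: [0.4969, -0.097, 0.1244]
tool_rot: [-1.888, -1.762, -0.688]
contact_force: [1.9, -0.6, 0.5]
opening: 0.0769
```

Request:
drive_tool:
  moves: [0, 0, 0, -0.009, -0.054, -0.02, 0.1, 0, 0, 0, -0.009, -0.054, -0.022, 0.1, 0, 0, 0, -0.009, -0.054, -0.022, 0.1, 0, 0, 0, 0, 0, 0, 0.1, 0, 0, 0, 0, 0, 0, 0.1]

```text
t: 24.7
tool_pos: [0.4699, -0.2565, 0.0598]
tool_rot: [-1.887, -1.759, -0.687]
contact_force: [0.1, 0.4, 0.2]
opening: 0.0771
```

Run:
```python
from h import *
tele();ob,im=shot('w33')
P=dict(C=(.470,-.228,-.07))
overlay(im,ob,P,3.3,160,160,240,180,'pics/ov33.png')
```

```text
t 24.7 pos [ 0.4699 -0.2565  0.0598] z [ 0.044  0.642 -0.766] x [0.054 0.764 0.643] F [0.1 0.4 0.2] op 0.0771
```

View pics/ov33.png

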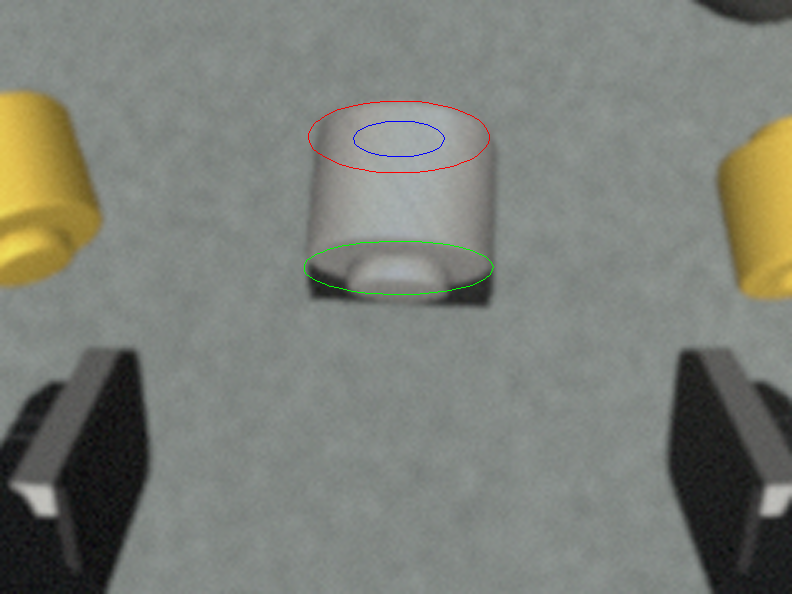

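Request:
drive_tool:
  moves: [0, 0, 0, 0.001, 0.017, -0.021, 0.2, 0, 0, 0, 0.001, 0.017, -0.021, 0.3, 0, 0, 0, 0, 0.018, -0.021, 0.4, 0, 0, 0, 0, 0, 0, 0.45, 0, 0, 0, 0, 0, 0, 0.47]

```text
t: 25.38
tool_pos: [0.4729, -0.2046, -0.0019]
tool_rot: [-1.887, -1.763, -0.686]
contact_force: [0.1, 0.6, -0.6]
opening: 0.0454
```

Run:
```python
from h import *
tele();ob,im=shot('w34')
P=dict(C=(.4707,-.227,-.07))
overlay(im,ob,P,3.3,160,160,240,180,'pics/ov34.png')
```

```text
t 25.375 pos [ 0.4729 -0.2046 -0.0019] z [ 0.044  0.64  -0.767] x [0.051 0.765 0.642] F [ 0.1  0.6 -0.6] op 0.0454
```

View pics/ov34.png

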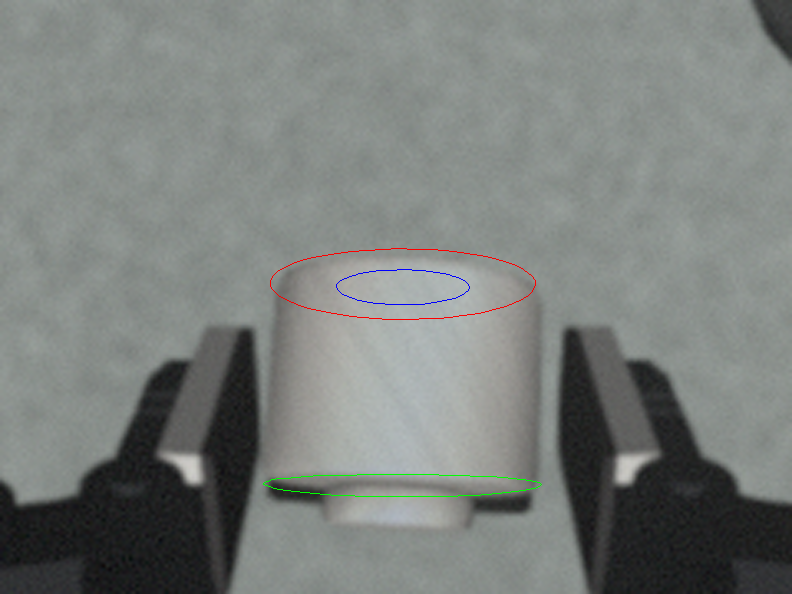

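Request:
drive_tool:
  moves: [0, 0, 0, -0.001, 0.001, -0.003, 0.47, 0, 0, 0, 0, 0, 0, 1, 0, 0, 0, 0, 0, 0, 1, 0, 0, 0, 0, 0, 0, 1, 0, 0, 0, 0, 0, 0, 1]
  newtons: 90

```text
t: 26.05
tool_pos: [0.472, -0.2042, -0.0054]
tool_rot: [-1.888, -1.762, -0.687]
contact_force: [1.4, -2.3, 5.5]
opening: 0.0375
```

Request:
drive_tool:
  moves: [0, 0, 0, 0, 0, 0.01, 1, 0, 0, 0, 0, 0, 0.03, 1, 0, 0, 0, 0, 0, 0.03, 1, 0, 0, 0, 0, 0, 0.03, 1, 0, 0, 0, 0, 0, 0, 1]

```text
t: 26.68
tool_pos: [0.4718, -0.2042, 0.0953]
tool_rot: [-1.889, -1.765, -0.686]
contact_force: [-0.9, -0.3, -1.6]
opening: 0.0369
```

```bash
python3 -c "
from h import *
ovl('w35','C',(.001,0,-.039),-.07,y0=160)"
```

```text
t 26.675 pos [ 0.4718 -0.2042  0.0953] z [ 0.045  0.638 -0.768] x [0.051 0.767 0.64 ] F [-0.9 -0.3 -1.6] op 0.0369
part centre [ 0.4701 -0.2283  0.1259]
```

View pics/w35o.png

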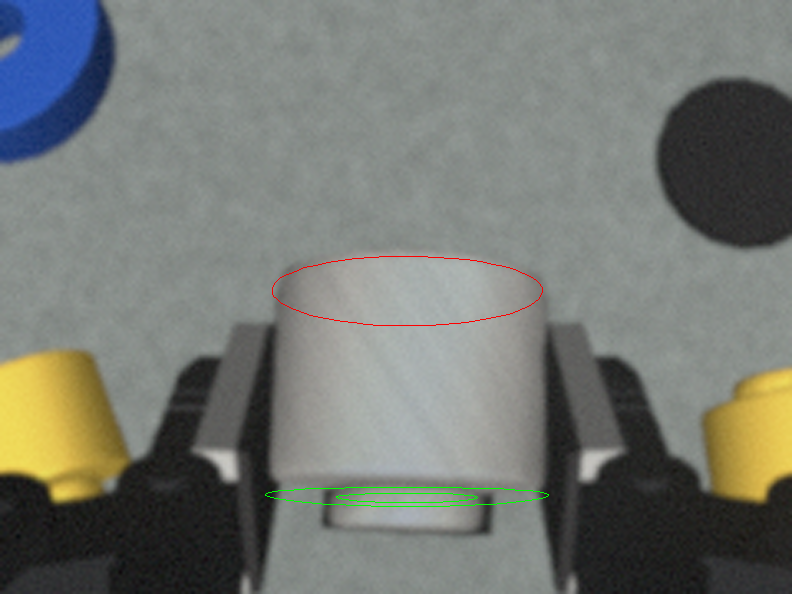

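Request:
drive_tool:
  moves: [0, 0, 0.4, 0.008, 0.048, 0.003, 1, 0, 0, 0.4, 0.008, 0.048, 0.003, 1, 0, 0, 0.4, 0.008, 0.048, 0.003, 1, 0, 0, 0.4, 0.008, 0.048, 0.003, 1, 0, 0, 0.4, 0.008, 0.048, 0.003, 1]

```text
t: 27.35
tool_pos: [0.5096, 0.0388, 0.1064]
tool_rot: [-1.851, -1.786, -0.67]
contact_force: [0.6, -0.3, -0.6]
opening: 0.0367
```

Request:
drive_tool:
  moves: [0, 0, 0, 0.0085, 0.047, 0.003, 1, 0, 0, 0, 0.0085, 0.047, 0.003, 1, 0, 0, 0, 0.0085, 0.047, 0.004, 1, 0, 0, 0, 0, 0, 0, 1, 0, 0, 0, 0, 0, 0, 1]

```text
t: 27.98
tool_pos: [0.5353, 0.1777, 0.1167]
tool_rot: [-1.851, -1.788, -0.669]
contact_force: [-0.4, 1.0, -1.4]
opening: 0.0373
```

```bash
python3 -c "
from h import *
ovl('w36','C',(.001,0,-.039),-.035)"
```

```text
t 27.975 pos [0.5353 0.1777 0.1167] z [ 0.018  0.642 -0.766] x [0.028 0.766 0.642] F [-0.4  1.  -1.4] op 0.0373
part centre [0.5346 0.1534 0.1472]
```

View pics/w36o.png

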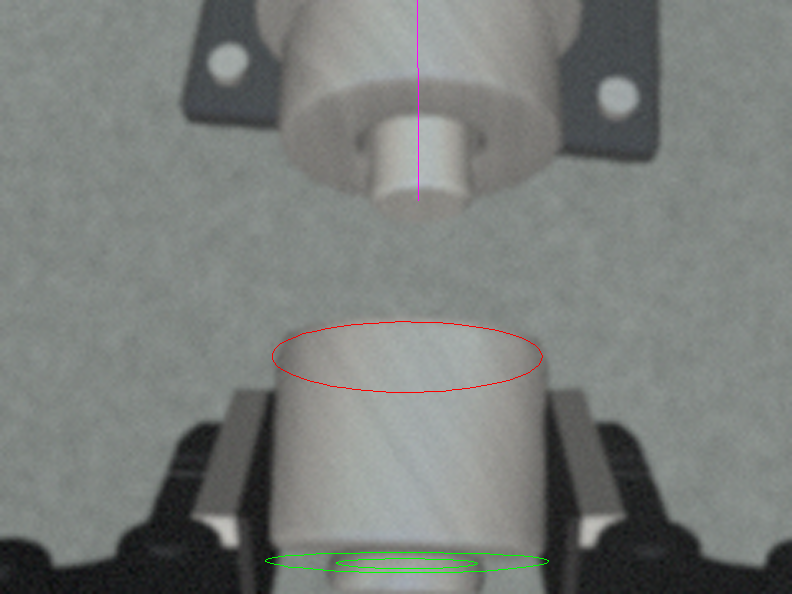

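Request:
drive_tool:
  moves: [0, 0, 0, 0.0015, 0.006, 0.003, 1, 0, 0, 0, 0, 0.006, 0, 1, 0, 0, 0, 0.0005, 0.006, 0, 1, 0, 0, 0, 0, 0, 0, 1, 0, 0, 0, 0, 0, 0, 1]

```text
t: 28.65
tool_pos: [0.5386, 0.1958, 0.1217]
tool_rot: [-1.851, -1.789, -0.673]
contact_force: [-0.0, 1.0, -1.4]
opening: 0.0373
```

```bash
python3 -c "
from h import *
ovl('w37','C',(.001,0,-.039),-.035)
crop('pics/w37.png',220,170,120,90,6.6,'pics/w37c.png')"
```

```text
t 28.65 pos [0.5386 0.1958 0.1217] z [ 0.021  0.642 -0.766] x [0.026 0.766 0.643] F [-0.   1.  -1.4] op 0.0373
part centre [0.5378 0.1715 0.1522]
```

View pics/w37o.png

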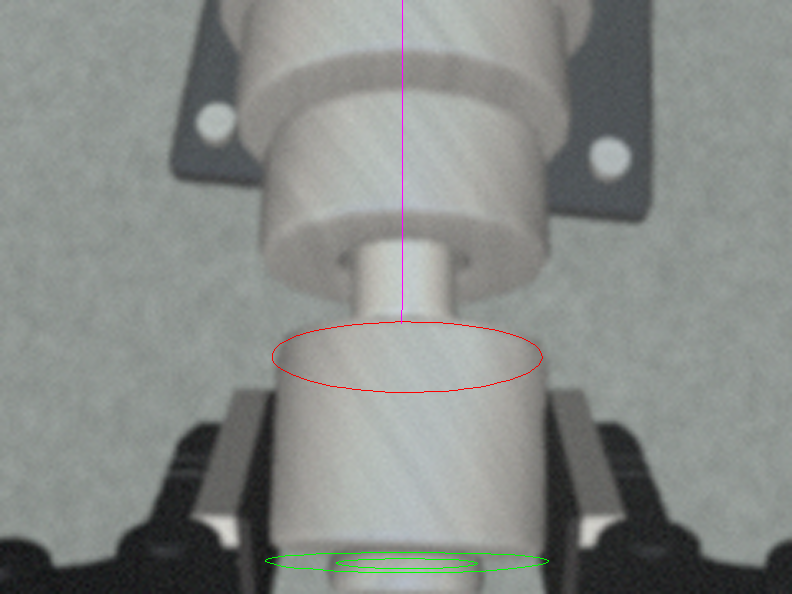

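View pics/w37c.png

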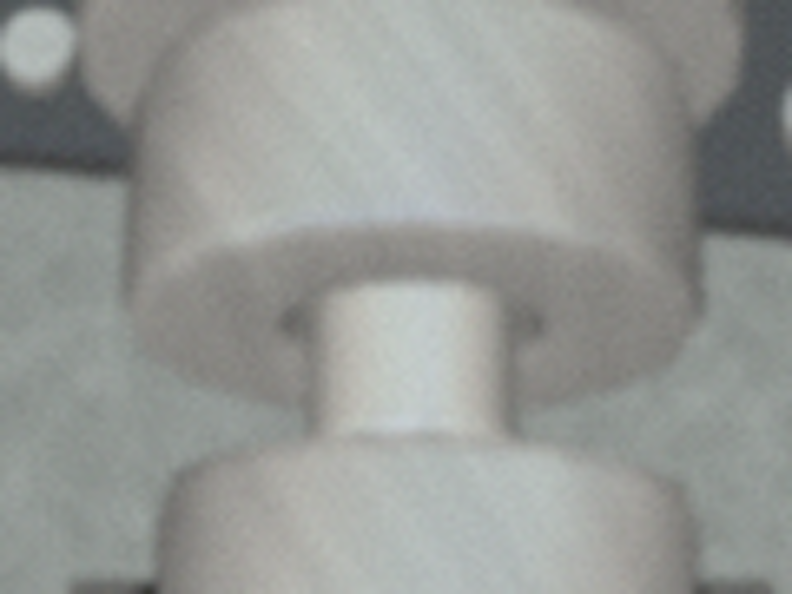

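Request:
drive_tool:
  moves: [0, 0, 0, -0.001, 0, -0.001, 1, 0, 0, 0, 0, 0.003, 0, 1, 0, 0, 0, 0, 0.003, 0, 1, 0, 0, 0, 0, 0.003, 0, 1, 0, 0, 0, 0, 0.003, 0, 1]

```text
t: 29.32
tool_pos: [0.5373, 0.2076, 0.1198]
tool_rot: [-1.852, -1.789, -0.672]
contact_force: [0.7, -1.7, -5.2]
opening: 0.0373
```

```bash
python3 -c "
from h import *
ovl('w38','C',(.001,0,-.039),-.035)
crop('pics/w38.png',220,170,120,90,6.6,'pics/w38c.png')"
```

```text
t 29.325 pos [0.5373 0.2076 0.1198] z [ 0.021  0.642 -0.767] x [0.027 0.766 0.642] F [ 0.7 -1.7 -5.2] op 0.0373
part centre [0.5365 0.1834 0.1504]
```

View pics/w38o.png

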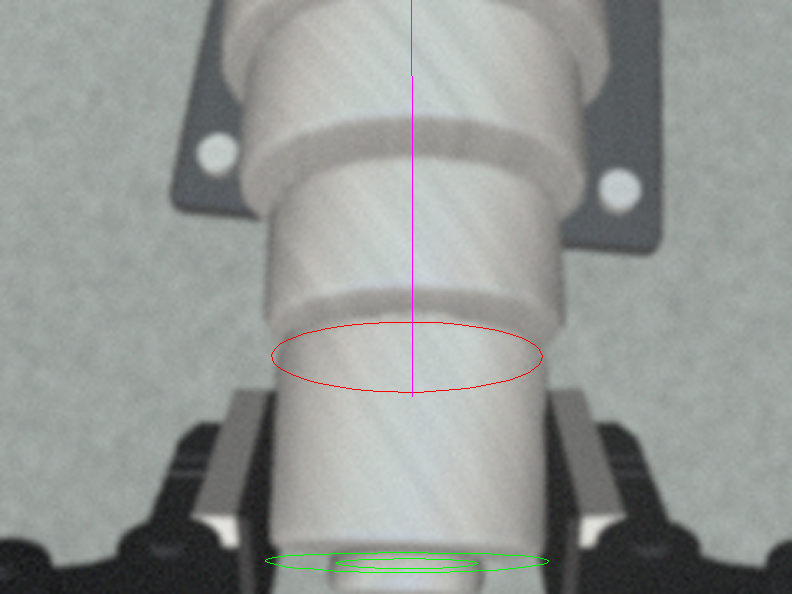

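Request:
drive_tool:
  moves: [0, 0, 0, 0, 0.002, -0.001, 1, 0, 0, 0, 0.0005, 0.002, 0, 1, 0, 0, 0, 0, 0.002, 0, 1, 0, 0, 0, 0, 0.002, 0, 1, 0, 0, 0, 0, 0.002, 0, 1]

```text
t: 30.0
tool_pos: [0.538, 0.2169, 0.1196]
tool_rot: [-1.852, -1.791, -0.671]
contact_force: [-2.6, -7.6, -2.1]
opening: 0.0373
```

```bash
python3 -c "
from h import *
ovl('w39','C',(.001,0,-.039),-.035)"
```

```text
t 30.0 pos [0.538  0.2169 0.1196] z [ 0.021  0.641 -0.767] x [0.026 0.767 0.641] F [-2.6 -7.6 -2.1] op 0.0373
part centre [0.5372 0.1927 0.1502]
```

View pics/w39o.png

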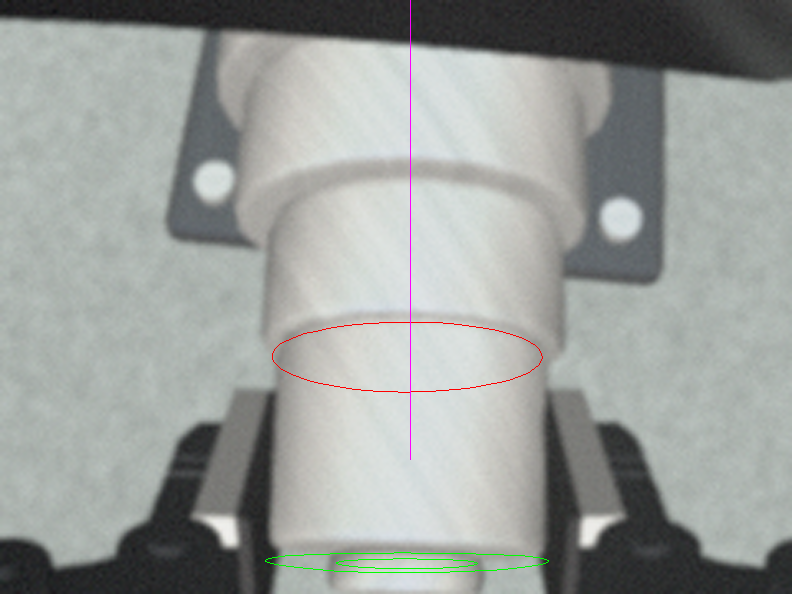

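Request:
drive_tool:
  moves: [0, 0, 0, 0, 0.0015, 0, 1, 0, 0, 0, 0, 0.0015, 0, 1, 0, 0, 0, 0, 0.001, 0, 1, 0, 0, 0, 0, 0.001, 0, 1, 0, 0, 0, 0, 0, 0, 1]

```text
t: 30.68
tool_pos: [0.5384, 0.2176, 0.1193]
tool_rot: [-1.857, -1.798, -0.665]
contact_force: [-8.2, -29.3, 4.7]
opening: 0.0372
```

Request:
drive_tool:
  moves: [0, 0, 0, 0, 0.001, 0, 1, 0, 0, 0, 0, 0.001, 0, 1, 0, 0, 0, 0, 0.001, 0, 1, 0, 0, 0, 0, 0, 0, 1, 0, 0, 0, 0, 0, 0, 1]

```text
t: 31.3
tool_pos: [0.5387, 0.2177, 0.1191]
tool_rot: [-1.86, -1.802, -0.661]
contact_force: [-12.5, -44.2, 10.2]
opening: 0.0371
```

```bash
python3 -c "
from h import *
ovl('w40','C',(.001,0,-.039),-.035)"
```

```text
t 31.3 pos [0.5387 0.2177 0.1191] z [ 0.021  0.63  -0.776] x [0.024 0.776 0.63 ] F [-12.5 -44.2  10.2] op 0.0371
part centre [0.5379 0.1939 0.15  ]
```

View pics/w40o.png

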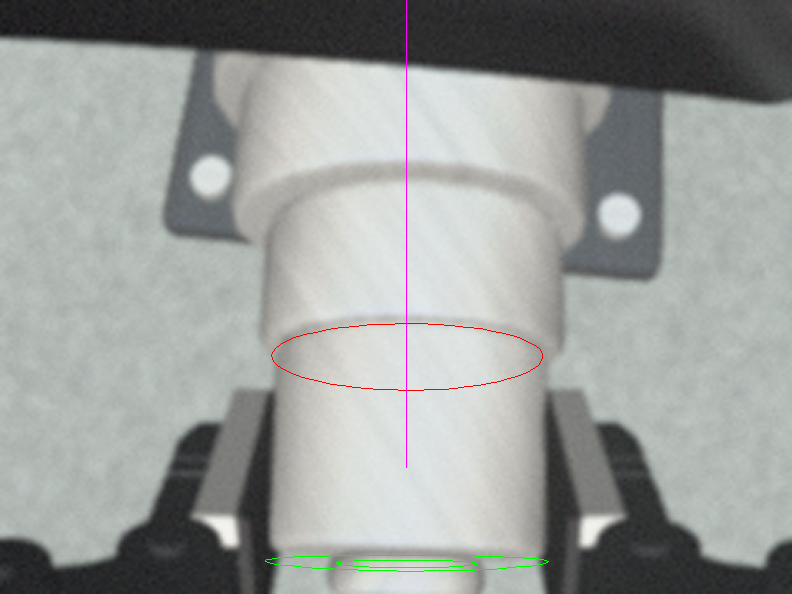

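Request:
drive_tool:
  moves: [0, 0, 0, 0, -0.002, 0, 1, 0, 0, 0, 0, -0.002, 0, 1, 0, 0, 0, 0, 0, 0, 0.4, 0, 0, 0, 0, 0, 0, 0, 0, 0, 0, 0, 0, 0, 0]

```text
t: 31.98
tool_pos: [0.5383, 0.2224, 0.1204]
tool_rot: [-1.85, -1.789, -0.675]
contact_force: [-0.8, -0.4, -0.2]
opening: 0.0844
```

Request:
drive_tool:
  moves: [0, 0, 0, 0, 0, 0, 0, 0, 0, 0, 0, -0.02, 0.005, 0, 0, 0, 0, 0, -0.03, 0.02, 0, 0, 0, 0, 0, -0.02, 0.02, 0, 0, 0, 0, 0, 0, 0, 0]

```text
t: 32.6
tool_pos: [0.5397, 0.1509, 0.1667]
tool_rot: [-1.853, -1.791, -0.678]
contact_force: [-0.5, -0.3, -0.3]
opening: 0.0854
```

```bash
python3 -c "
from h import *
tele();shot('w41');crop('pics/w41.png',200,90,180,135,4.4,'pics/w41c.png')
cv2.imwrite('pics/s41.png',ctrl.get_image('scene')[95:215,260:420,::-1])
crop('pics/s41.png',20,20,120,90,6.6,'pics/s41c.png')"
```

```text
t 32.6 pos [0.5397 0.1509 0.1667] z [ 0.025  0.642 -0.766] x [0.025 0.766 0.643] F [-0.5 -0.3 -0.3] op 0.0854
```

View pics/w41c.png

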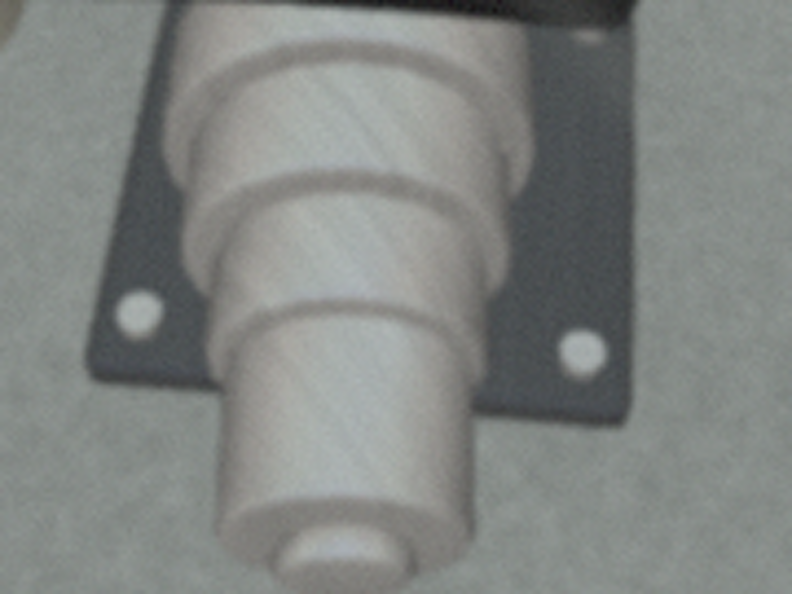

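View pics/s41c.png

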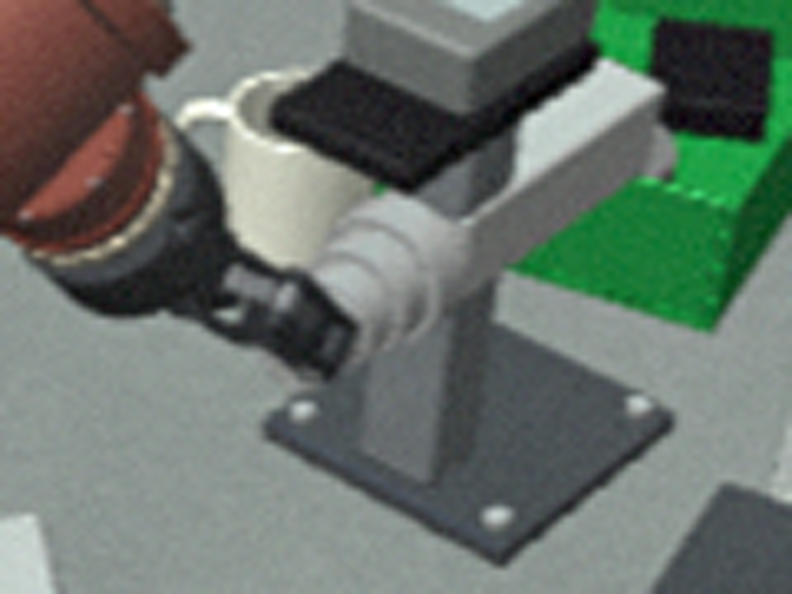

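Run:
```python
from h import *
ob=ctrl.get_obs();im=cv2.imread('pics/w41.png');x0,y0,s=200,70,4
outs=[]
for root in (.277,):
  im2=cv2.resize(im[y0:y0+150,x0:x0+190],None,fx=s,fy=s,interpolation=cv2.INTER_CUBIC)
  u=np.array([.035,1,0])/np.hypot(.035,1)
  rp=np.array([.5377+.0337*(root-.193),root,.148])
  for R,a,b,c in[(.033,0,.024,(0,0,255)),(.028,.024,.046,(0,255,0)),(.023,.046,.066,(255,0,0)),(.020,.066,.096,(0,255,255)),(.011,.096,.102,(255,0,255))]:
    for o in(b,):
      p=((wproj(circ(rp-u*o,-.035,R,0),ob)-[x0,y0]+.5)*s).astype(np.int32);cv2.polylines(im2,[p],False,c,1)
cv2.imwrite('pics/w41h.png',im2)
```

```text
(no output)
```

View pics/w41h.png

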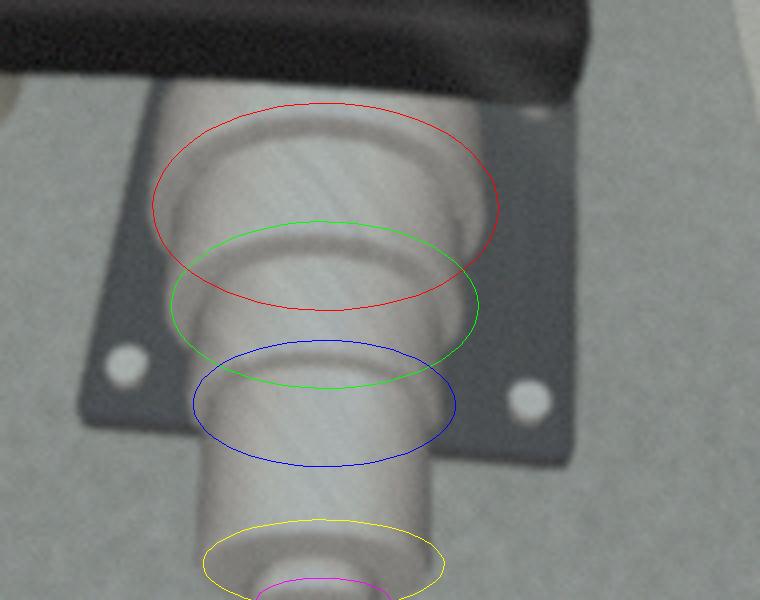

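Run:
```python
from h import *
ob,R=tele();im=cv2.imread('pics/w41.png');x0,y0,s=200,60,4
im2=cv2.resize(im[y0:y0+150,x0:x0+190],None,fx=s,fy=s,interpolation=cv2.INTER_CUBIC)
for root,c in ((.277,(0,0,255)),(.2745,(0,255,0))):
  rp=np.array([.5377+.0337*(root-.193),root,.150]);t=-.13
  ax=np.array([np.cos(t),np.sin(t),0]);ay=np.array([-np.sin(t),np.cos(t),0])
  for h in(.078,.094):
    P=[rp+ax*sx*.04-ay*.064+np.array([0,0,h]) for sx in np.linspace(-1,1,9)]
    p=((wproj(P,ob)-[x0,y0]+.5)*s).astype(np.int32);cv2.polylines(im2,[p],False,c,1)
cv2.imwrite('pics/w41p.png',im2)
```

```text
t 32.7 pos [0.5379 0.1522 0.1643] z [ 0.021  0.643 -0.766] x [0.027 0.765 0.643] F [-0.5 -0.4 -0.3] op 0.0851
```

View pics/w41p.png

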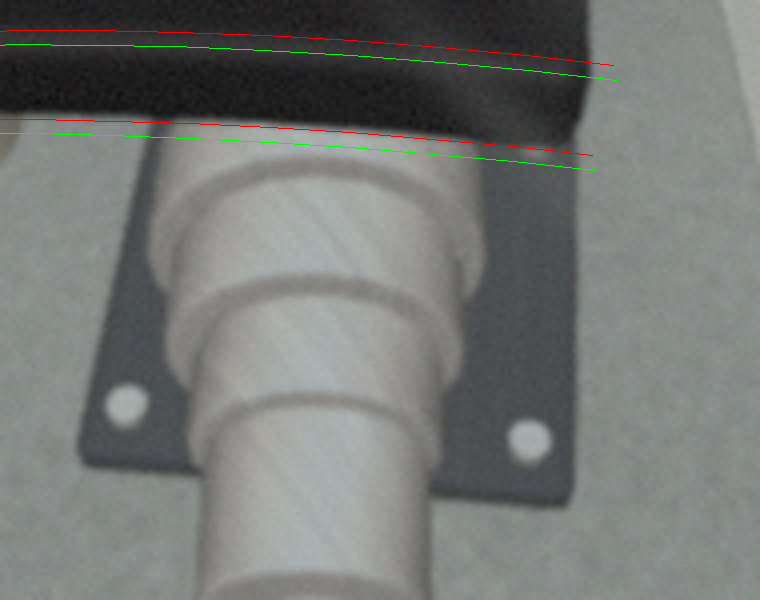

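Request:
drive_tool:
  moves: [0, 0, 0, 0, -0.05, 0.02, 0, 0, 0, 0, 0, -0.05, 0.02, 0, 0, 0, 0, 0, 0, 0, 0, 0, 0, 0, 0, 0, 0, 0, 0, 0, 0, 0, 0, 0, 0]

```text
t: 33.33
tool_pos: [0.5372, 0.0534, 0.2033]
tool_rot: [-1.849, -1.788, -0.671]
contact_force: [0.6, 0.5, -0.0]
opening: 0.0851
```

Run:
```python
from h import *
ob,R=tele();shot('w42')
im=ctrl.get_image('scene')[:,:,::-1].copy();x0,y0,s=310,110,8
im2=cv2.resize(im[y0:y0+75,x0:x0+100],None,fx=s,fy=s,interpolation=cv2.INTER_CUBIC);cv2.imwrite('pics/s42.png',im2)
# also wrist with plate + stack
im=cv2.imread('pics/w42.png');x0,y0,s=210,20,4.5
im2=cv2.resize(im[y0:y0+130,x0:x0+150],None,fx=s,fy=s,interpolation=cv2.INTER_CUBIC);cv2.imwrite('pics/w42c.png',im2)
```

```text
t 33.325 pos [0.5372 0.0534 0.2033] z [ 0.018  0.643 -0.765] x [0.026 0.765 0.644] F [ 0.6  0.5 -0. ] op 0.0851
```

View pics/s42.png

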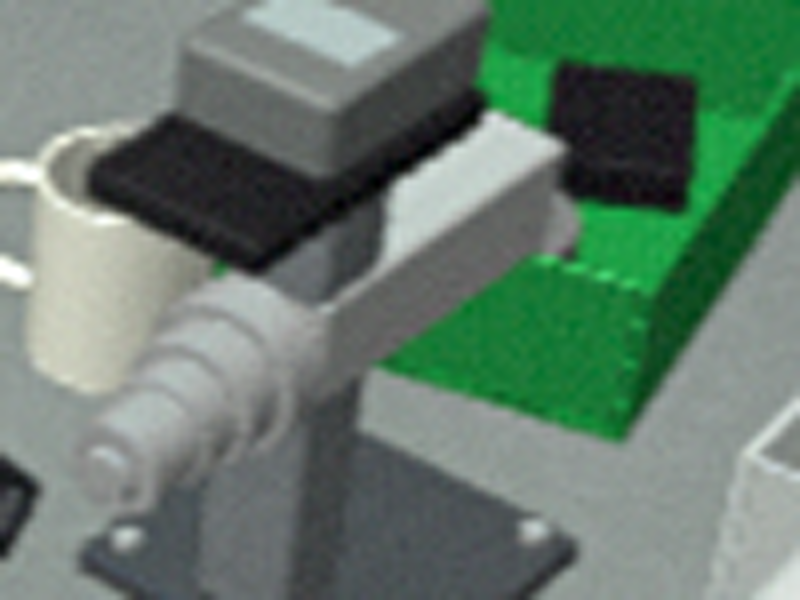

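View pics/w42c.png

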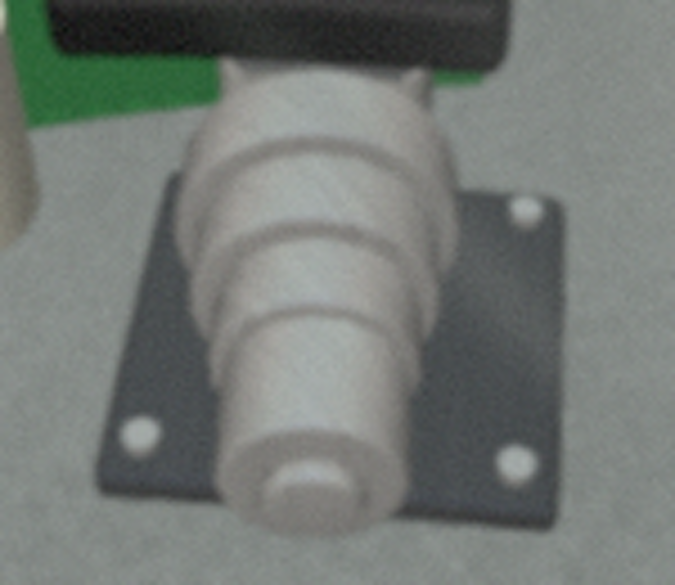

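Run:
```python
from h import *
crop('pics/scene0.png',310,110,100,75,8,'pics/s0t.png')
u=np.array([.035,1,0])/np.hypot(.035,1)
tip=np.array([.5377,.193,.150])
for nm,off,dz in [('tip',0,0),('rear cap',.012,-.002),('nose end',.018,-.002),('nose end 3mm out',.021,-.002),('nose 6mm out',.024,-.002)]:
    p=proj('scene',tip-u*off+[0,0,dz])[0]; print(nm,((p-[310,110]+.5)*8-.5).round(1))
```

```text
tip [131.8 445.7]
rear cap [113.5 465.7]
nose end [104.5 473.5]
nose end 3mm out [ 99.9 477.5]
nose 6mm out [ 95.4 481.4]
```

View pics/s0t.png

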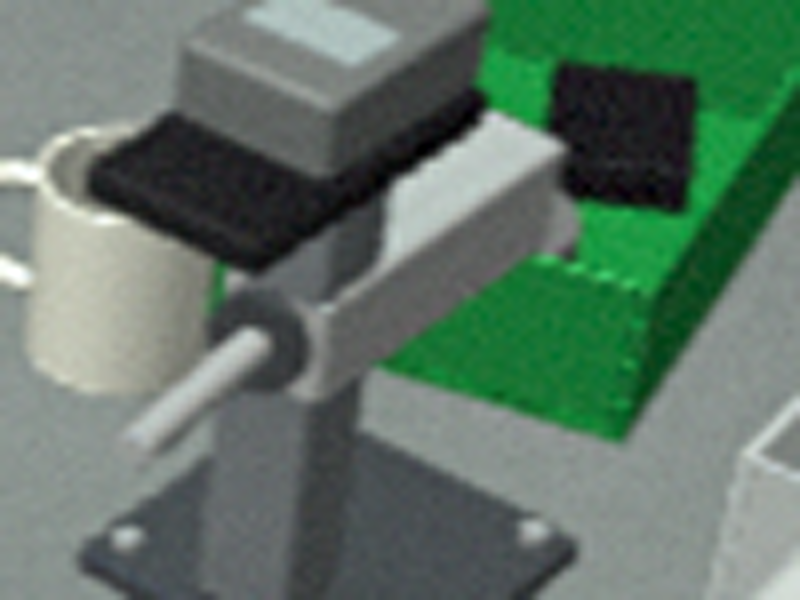

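```bash
python3 -c "
from h import *
tele();print(ctrl.finish_job())"
```

```text
t 33.425 pos [0.5374 0.0531 0.2038] z [ 0.019  0.643 -0.766] x [0.026 0.765 0.643] F [-0.7 -0.3  0.7] op 0.0854
the job is handed in; nothing more can be done
None
```

I threaded the large, medium and small weights onto the bar in that order, pushed the end cap over the bar's end, backed the arm clear and handed the job in at 33.4 s. The interface gives no verdict.

**Checks:**
- The final push stopped firmly, rising to about 44 N at the wrist while the cap moved under 1 mm. I took that as the stack being tight against the flange.
- In the scene picture the cap's nose sat within about 2 mm of its expected home position, and no gaps showed between the parts.
- I touched none of the bystander objects in planned moves, though I did not measure their positions again at the end.

**What disagreed or went wrong:**
- **Wrist check:** it put the whole stack about 2.6 mm further out along the bar than the scene picture did. That is the size of the wobble in the pose readings, and inside the 5 mm allowed.
- **First grip on the large weight:** it caught too high, because the fingertips sit further back than I had assumed. I opened, went deeper and gripped again; the weight had not moved.
- **Small weight:** it touched the bar's end at about 21 N before sliding on.

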